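# File the tins into the storage lane and lock the retaining bar

## Task

Slide the two loose tins along the bench, without lifting or tipping them, into the lane between the two guide rails so that all three tins stand in single file behind the line of the blue slide's bar. Then pull up the red plunger knob, slide the section one hole on, to the next hole, so that its bar reaches across the mouth of the lane, and let the pin drop fully home there. Finish with the gripper still holding the red knob with the pin fully home, and leave everything else on the bench where it is.

Things in the scene. Friction and masses are not known exactly. Their poses are not given: they have to be found in the camera images.
- rack: aluminium storage lane, fixed to the bench, without a floor. Origin on the bench, mid-mouth. +y runs along the lane, inwards; +x to the right looking in; z up. Rails 32 mm high, inner faces at x = -41 and +41 mm, from y = 12 mm to the end stop; flared lead-ins (32 mm high) reach out to y = -64 mm, about 110 mm apart there. The slide's bar crosses the mouth along y = 0, 26 to 40 mm above the bench
- lane_end (a point): middle of the end stop's inner face, on the lane's centre line, 256 mm in from the mouth (rack y). A tin must have its centre at least 45 mm past the mouth to clear the bar; with three tins pushed up against the stop the last one's centre is 67 to 70 mm past the mouth
- next_hole (a point): the hole to slide to: point on top of the steel lock track (22 mm high, 24 mm wide) at rack x = -120, y = 0 mm. The track lies along rack x beside the mouth, from x = -227 to -56 mm; its holes are 11 mm long, at x = -165 (start), -120 (next) and -75 mm (last). The pin is 8 mm thick
- tin_a: closed tin, 75 mm diameter, 58 mm high, about 0.25 kg, that already stands somewhere in the lane; origin at the centre of its underside
- tin_b: loose tin of the same kind (75 mm diameter, 58 mm high, about 0.25 kg) standing on the bench before the mouth of the lane; origin at the centre of its underside
- tin_c: the other loose tin, the same (75 mm diameter, 58 mm high, about 0.25 kg), also before the mouth of the lane; origin at the centre of its underside
- bar (a joint): travel of the blue sliding section in m, growing toward rack +x: 0 = its start hole (bar clear of the lane), 0.045 = next hole (bar 38 mm into the lane), 0.090 = last hole; range -0.012 to 0.102. Blue shoe 40 x 40 mm, top 40 mm above the bench, with a rubber-tipped aluminium bar 14 mm wide. With the pin out it slides with about 1 N of friction and is moved by the knob
- plunger (a joint): lift of the spring plunger in m: 0 = pin fully home (10 mm deep in the hole), above 0.010 = clear of the track, 0.020 = upper stop. The spring pushes it down with 4 N at 0 and 6.5 N at the top. The pin's end is round; released between holes it rides on the track and drops into the next hole it meets
- lock_knob: red round pull knob on top of the plunger, 26 mm diameter, 28 mm high, vertical; origin at its centre, 66 mm above the bench when the pin is home. It rides with the section; below it are a steel bushing (18 mm diameter, top 48 mm above the bench) and the shoe's top (40 mm)
- tape: bystander: roll of cream tape, 98 mm wide, 25 mm high, lying flat; origin at the centre of its underside
- labels: bystander: bundle of red plant labels, 108 mm long; origin at the centre of its underside
- pruners: bystander: red-handled secateurs, 191 mm long, lying; origin at the centre of the underside
- pots: bystander: stack of black plastic pots, 76 mm wide, 108 mm high; origin at the centre of its underside
Things that resemble listed ones, but are neither listed nor needed, are in the scene too. Leave any green or orange look-alike of the tin_a alone.

How it is judged:
On the way, in this order (a step that is already met when the one before it is completed fails the run):
1. all three tins stand in single file between the rails, clear of the bar's line, with the pin still home in its first hole (x of tin_a in the frame of rack between -0.008 and 0.008 m and y of tin_a in the frame of rack between 0.044 and 0.225 m and angle between each of tin_a, tin_b, tin_c's own z axis and vertical below 0.1 rad and x of tin_b in the frame of rack between -0.008 and 0.008 m and y of tin_b in the frame of rack between 0.044 and 0.225 m and x of tin_c in the frame of rack between -0.008 and 0.008 m and y of tin_c in the frame of rack between 0.044 and 0.225 m and value of joint bar below 0.006 m and value of joint plunger below 0.003 m), for 0.2 s.
2. the plunger is pulled up until its pin is clear of the hole (value of joint plunger above 0.009 m), for 0.1 s.
3. the section stands at the next hole with the pin home (value of joint bar between 0.0415 and 0.0485 m and value of joint plunger below 0.003 m), for 0.2 s.
At the end, for the whole second after the job is handed in: bar at the next hole (0.045 m, within 3.5 mm), plunger within 3 mm of fully home, fingers holding the red knob (over 2 N), all three tins upright (0.1 rad) and still between the rails, within 8 mm of the lane's centre line, centres 44 to 225 mm past the mouth (all of step 3 and x of tin_a in the frame of rack between -0.008 and 0.008 m and y of tin_a in the frame of rack between 0.044 and 0.225 m and angle between each of tin_a, tin_b, tin_c's own z axis and vertical below 0.1 rad and x of tin_b in the frame of rack between -0.008 and 0.008 m and y of tin_b in the frame of rack between 0.044 and 0.225 m and x of tin_c in the frame of rack between -0.008 and 0.008 m and y of tin_c in the frame of rack between 0.044 and 0.225 m and contact force between the fingers and lock_knob above 2 N and linear speed of each of tin_a, tin_b, tin_c below 0.02 m/s); the arm keeps its last pose, push and grip.
It fails at once if a tin is lifted off the bench (more than 20 mm) (height (world z) of any of tin_a, tin_b, tin_c above 0.02 m).
It fails at once if a tin is tipped (more than 0.4 rad) (angle between any of tin_a, tin_b, tin_c's own z axis and vertical above 0.4 rad).
It fails at once if a bystander is moved more than 40 mm (distance of any of tape, labels, pruners, pots from where it was at the start of the episode above 0.04 m).
It also fails if it takes over 72 s, if anything falls off the work surface, if the arm or the gripper's body presses on something with over 40 N, if the wrist force passes 120 N, or if a joint passes its speed limit or range.

## Robot

A 7-joint arm with a two-finger parallel gripper is mounted at the origin on the work surface; the furniture and walls round the work are solid. World frame = base frame: x ahead of the robot, y to its left, z up, the work surface at z = 0. Lengths are in m, angles in rad, forces in N, time in s.
With the tool pointing down it reaches from about 0.425 to 0.925 m from the base axis. Payload 6.8 kg.
Tool frame: the origin (TCP) lies midway between the tips of the shut fingers; the grasp point (between the pads) lies 19 mm behind it; z points along the fingers, x is the direction in which the jaws open and shut, and the axes are right-handed (so a half turn about z gives the same grasp; the last joint's range is limited). The gripper opens to 85 mm and grips with 20 to 120 N. Pads are 22 mm wide; open, the fingers measure 114 mm over their backs; the gripper's body (76 mm by 85 mm) begins 54 mm behind the grasp point. The pads swing forward as they close: fully open they stand 13 mm farther back than shut.
Start: joints at [1.166, 0.477, 0.022, 1.555, -0.011, 1.109, -0.083], TCP at [0.197, -0.646, 0.194] pointing down, gripper open.
Joint ranges: [-2.96, 2.96], [-0.34, 2.1], [-1.41, 1.46], [0.24, 2.44], [-1.37, 4.51], [0.17, 1.92], [-2.96, 2.96]. Speed limits (rad/s): [2.39, 2.39, 3.14, 3.14, 3.14, 3.14, 3.14].

## Interface

Orientations are given as a rotation vector (axis times angle).
In Python, from bench import r gives the robot as it stands. The module is installed in compiled form; this text tells all that it offers.
- The arm moves only by the shell command python3 -m pendant 'ROWS' [OPENING] [FORCE]. ROWS is text: rows parted by semicolons, each of 4 numbers parted by spaces: the shift along the tool's x, y, z in cm, then the turn about the tool's z in degrees. A call has 1 to 8 rows; each row shifts and turns the pose as measured when the row begins, along the tool's axes as they then stand; what a row does not reach is not made up. A row lasts 1/12 s, in which the tool goes at most 41.7 mm and 7.16 degrees, less where a joint would pass 70% of its speed; a pose out of reach is approached as far as the arm can. A call with a gripper value outside its range is refused whole. OPENING is the closure in counts, from 0 (fully open) to 255 (shut), set as the call begins (- or left out, the last holds). The fingers move at their own pace and stop on an object; FORCE is the grip in N (left out, the last holds). Time passes only in rows, so rows that do not move let the fingers close. It gives the time, the measured TCP pose, the force and the opening at its end, in the units of the state.
- r.get_obs(): the state, without advancing time (a new reading comes with each control period).
- r.grab_frame(name): name is "side" or "top"; returns a dict with "color" (400x640x3 uint8, red, green, blue), "fx", "fy", "cx", "cy" (pixels), "R" (3x3) and "t" (3): a world point X has camera coordinates R X + t. Camera axes: x right, y down, z forward; pixel columns grow to the right and rows downward; lengths in m; the calibration is good to about 2 mm. A picture is of the moment at which its call begins. There is no depth.
- r.hand_in(): hands the job in, once; it reports no verdict.
The state is a dict: "clock": time; "joints": joint angles; "qvel": joint speeds; "tau": joint torques, N m; "tcp_pos": TCP position; "orientation": TCP orientation; "contact_force": force on the tool from outside, world axes, zero at the start; "moment": the same for the moment, N m; "grip_width": finger opening in m.
Only numpy, scipy, OpenCV 4.12 (cv2) and the standard library are available. Lean on these libraries where they do the work, as an engineer would, in place of code of your own. Each camera call takes 0.05 s, during which the arm holds its last target.

## Working session

There is one attempt and no reset: what is moved stays moved. The work goes in short steps, Python scripts to look and compute and a shell command to move; the robot and the scene stay as the last step left them, time stands still between calls to the robot, and variables do not carry over. Pictures are saved under pics/ and viewed, and the job is handed in when it is done.

```bash
mkdir -p pics; cat > h.py <<'E'
import numpy as np,cv2
from bench import r
def save(n,f): cv2.imwrite('pics/'+f,cv2.cvtColor(r.grab_frame(n)['color'],cv2.COLOR_RGB2BGR))
def ray(fr,u,v,z):
    d=np.array([(u-fr['cx'])/fr['fx'],(v-fr['cy'])/fr['fy'],1.]);R=np.array(fr['R']);t=np.array(fr['t'])
    o=-R.T@t; d=R.T@d; return o+d*(z-o[2])/d[2]
def proj(fr,X):
    p=np.array(fr['R'])@np.array(X,float)+np.array(fr['t']); return p[0]/p[2]*fr['fx']+fr['cx'],p[1]/p[2]*fr['fy']+fr['cy']
E
python3 - <<'E'
from h import *
save('top','t0.png');save('side','s0.png');print(r.get_obs())
for n in('top','side'):
  f=r.grab_frame(n);print(n,-np.array(f['R']).T@f['t'],f['fx'],np.array(f['R']).round(3))
E
```

```text
{'clock': 0.1, 'joints': array([ 1.1659174 ,  0.47770079,  0.02238673,  1.55632749, -0.01148066,
        1.10928468, -0.08307662]), 'qvel': array([ 0.00054167, -0.00147919,  0.00016518, -0.0010402 , -0.00077111,
        0.00021294,  0.00080395]), 'tau': array([ 4.64592522e-03, -5.97762394e+01,  1.61401045e+00, -2.81951523e+01,
        1.28311422e-02,  5.05822143e-03,  1.08187839e-05]), 'tcp_pos': array([ 0.1971846 , -0.64495785,  0.1935456 ]), 'orientation': array([-2.52481131e+00,  1.86809391e+00,  2.14213998e-03]), 'contact_force': array([-0.62454855,  0.52630183,  0.08106612]), 'moment': array([-0.01965919, -0.0359599 , -0.04140335]), 'grip_width': 0.08528405973988006}
top [0.29634903 0.24013158 1.47026401] 384.49102241945565 [[-0.021 -1.    -0.005]
 [-0.995  0.021 -0.097]
 [ 0.097  0.003 -0.995]]
side [-0.07773039  1.40449123  1.1140086 ] 502.67721205071285 [[-0.909 -0.416  0.019]
 [-0.274  0.563 -0.78 ]
 [ 0.314 -0.714 -0.626]]
```

View pics/t0.png

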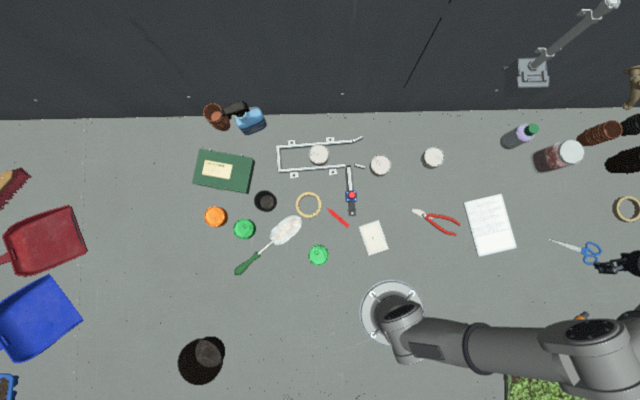

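View pics/s0.png

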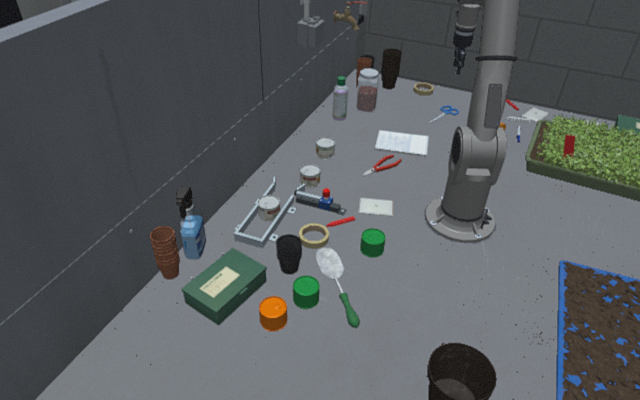

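The top view shows the lane at about (275-365, 137-178), mouth to the right. tin_a is at (318,154) in the lane. The loose tins are at (380,165) and (433,157), and the red knob at (352,195). Next I'll enlarge the crops.

```bash
python3 - <<'E'
from h import *
a=cv2.imread('pics/t0.png')[125:225,260:460];cv2.imwrite('pics/t0c.png',cv2.resize(a,None,fx=4,fy=4,interpolation=cv2.INTER_CUBIC))
a=cv2.imread('pics/s0.png')[125:275,220:420];cv2.imwrite('pics/s0c.png',cv2.resize(a,None,fx=4,fy=4,interpolation=cv2.INTER_CUBIC))
E
```

```text
(no output)
```

View pics/t0c.png

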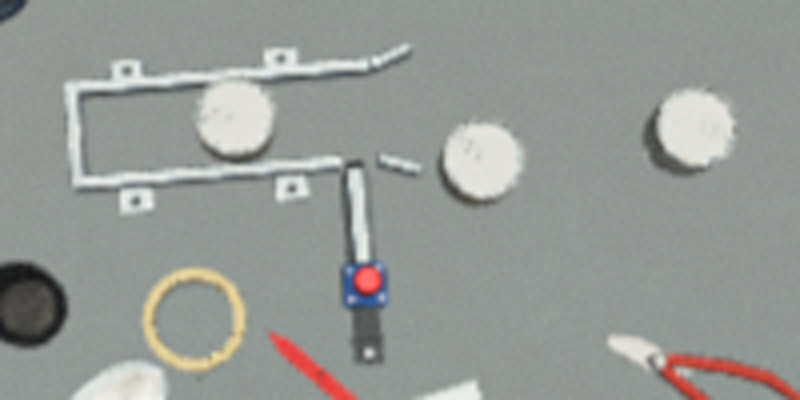

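View pics/s0c.png

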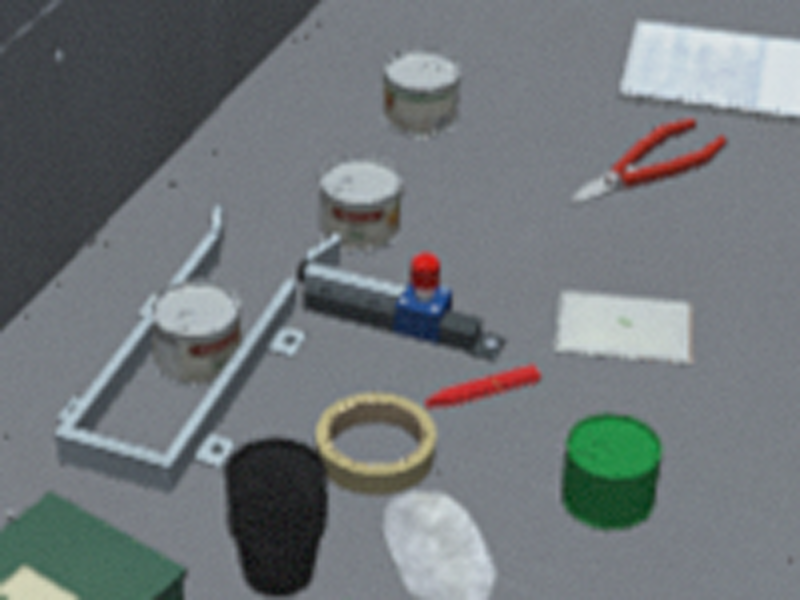

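```bash
python3 - <<'E'
from h import *
f=r.grab_frame('top');g=r.grab_frame('side')
def T(u,v,z): return ray(f,260+(u+.5)/4-.5,125+(v+.5)/4-.5,z)
def S(u,v,z): return ray(g,220+(u+.5)/4-.5,125+(v+.5)/4-.5,z)
P=dict(tinA=(235,119,.058),tinB=(482,161,.058),tinC=(695,128,.058),knob=(368,281,.08),ci_up=(80,93,.032),ci_lo=(82,177,.032),rail_up=(365,70,.032),rail_lo=(340,158,.032),flare_up=(408,48,.032),flare_lo=(419,169,.032),tape=(195,319,.025),lab0=(270,334,0.01),bar=(352,167,.04),prun=(612,340,.01),track_end=(368,362,.0))
for k,v in P.items(): print(k,T(*v).round(4))
P=dict(tinA=(197,309,.058),tinB=(361,182,.058),tinC=(423,71,.058),knob=(425,260,.08))
print('side')
for k,v in P.items(): print(k,S(*v).round(4))
E
```

```text
tinA [0.5931 0.2606 0.058 ]
tinB [0.5485 0.0319 0.058 ]
tinC [ 0.5753 -0.1673  0.058 ]
knob [0.4365 0.1424 0.08  ]
ci_up [0.627 0.408 0.032]
ci_lo [0.546  0.4069 0.032 ]
rail_up [0.6433 0.1363 0.032 ]
rail_lo [0.5589 0.1623 0.032 ]
flare_up [0.6637 0.0947 0.032 ]
flare_lo [0.5468 0.0879 0.032 ]
tape [0.4095 0.3026 0.025 ]
lab0 [0.3948 0.2321 0.01  ]
bar [0.5486 0.1517 0.04  ]
prun [ 0.3822 -0.0925  0.01  ]
track_end [0.3667 0.139  0.    ]
side
tinA [0.5909 0.2658 0.058 ]
tinB [0.5456 0.0381 0.058 ]
tinC [ 0.5711 -0.1608  0.058 ]
knob [0.4353 0.1467 0.08  ]
```

```bash
cat >> h.py <<'E'
from scipy.spatial.transform import Rotation as Ro
TH=0.056
O=np.array([0.5997,0.1540])   # mouth, mean of top/side
def rk(x,y): return O+x*np.array([np.cos(TH),np.sin(TH)])+y*np.array([-np.sin(TH),np.cos(TH)])
def torack(p):
    d=np.array(p[:2])-O; return np.array([d@[np.cos(TH),np.sin(TH)],d@[-np.sin(TH),np.cos(TH)]])
def st():
    o=r.get_obs();R=Ro.from_rotvec(o['orientation']).as_matrix()
    print('t',round(o['clock'],2),'tcp',np.round(o['tcp_pos'],4),'rack',torack(o['tcp_pos']).round(4),'F',np.round(o['contact_force'],1),'w',round(o['grip_width'],4),'q',np.round(o['joints'],2))
    yaw=np.degrees(np.arctan2(R[1,0],R[0,0]))
    print('tool x',R[:,0].round(3),'z',R[:,2].round(3),'yaw',round(yaw,2))
    return o,R
def to(xy,z,yawd=None):
    o,R=st(); d=np.array([xy[0],xy[1],z])-o['tcp_pos']; print('shift tool cm',(R.T@d*100).round(2),'world',d.round(4))
E
python3 - <<'E'
from h import *
to((.574,-.165),.12)
E
```

```text
t 0.3 tcp [ 0.1973 -0.6453  0.1941] rack [-0.4465 -0.7755] F [-0.5  0.4 -0.9] w 0.0856 q [ 1.17  0.48  0.02  1.56 -0.01  1.11 -0.08]
tool x [ 0.292 -0.956 -0.001] z [-0.     0.001 -1.   ] yaw -73.0
shift tool cm [-34.91 -50.07   7.43] world [ 0.3767  0.4803 -0.0741]
```

```bash
python3 -m pendant '-2.6 -3.2 0 0;-2.6 -3.2 0 0;-2.6 -3.2 0 0;-2.6 -3.2 0 0;-2.6 -3.2 0 0;-2.6 -3.2 0 0;-2.6 -3.2 0 0;-2.6 -3.2 0 0' 0 20; python3 -m pendant '0 0 0 -7;0 0 0 -7;0 0 0 -7;0 0 0 -7;0 0 0 -7;0 0 0 -7;0 0 0 -7;0 0 0 -7'; python3 - <<'E'
from h import *
to((.547,.035),.12)
E
```

```text
clock: 0.97
tcp_pos: [0.3771, -0.3753, 0.1916]
orientation: [2.5, -1.89, -0.0]
contact_force: [0.6, -0.7, 0.1]
grip_width: 0.0855
clock: 1.63
tcp_pos: [0.3872, -0.3614, 0.1929]
orientation: [3.105, -0.455, 0.0]
contact_force: [-0.4, -0.6, -0.3]
grip_width: 0.0854
t 1.63 tcp [ 0.3872 -0.3614  0.1929] rack [-0.241  -0.5027] F [-0.4 -0.6 -0.3] w 0.0854 q [ 0.86  0.25 -0.27  1.89  0.08  1.01  0.26]
tool x [ 0.958 -0.287  0.001] z [-0.    -0.003 -1.   ] yaw -16.68
shift tool cm [  3.93 -42.59   7.14] world [ 0.1598  0.3964 -0.0729]
```

```bash
python3 -m pendant '0.5 -4 0 -6.6;1 -3.9 0 -6.6;1.3 -3.9 0 -6.6;1.5 -3.8 0 0;1.5 -3.8 0 0;1.5 -3.8 0 0;1.5 -3.8 0 0;0 0 0 0'; python3 - <<'E'
from h import *
to((.547,.035),.12)
E
```

```text
clock: 2.3
tcp_pos: [0.4867, -0.0891, 0.1926]
orientation: [3.133, 0.106, 0.006]
contact_force: [0.8, 0.8, 0.6]
grip_width: 0.0855
t 2.3 tcp [ 0.4867 -0.0891  0.1926] rack [-0.1264 -0.2364] F [0.8 0.8 0.6] w 0.0855 q [ 0.49  0.22 -0.51  1.96  0.13  0.99 -0.01]
tool x [0.998 0.067 0.004] z [ 0.004 -0.006 -1.   ] yaw 3.86
shift tool cm [  6.82 -12.02   7.21] world [ 0.0603  0.1241 -0.0726]
```

```bash
python3 -m pendant '1.7 -3 0.8 0;1.7 -3 0.8 0;1.7 -3 0.8 0;1.7 -3 0.8 0;0 0 0 0;0 0 0 0'; python3 - <<'E'
from h import *
to((.547,.035),.036)
for n,c in(('top',(120,200,260,460)),('side',(120,280,230,390))):
  im=cv2.cvtColor(r.grab_frame(n)['color'],cv2.COLOR_RGB2BGR)[c[0]:c[1],c[2]:c[3]]
  cv2.imwrite(f'pics/{n}1.png',cv2.resize(im,None,fx=3,fy=3,interpolation=cv2.INTER_CUBIC))
E
```

```text
clock: 2.8
tcp_pos: [0.5489, 0.0392, 0.1601]
orientation: [3.133, 0.109, 0.012]
contact_force: [-0.5, -0.7, -0.6]
grip_width: 0.0851
t 2.8 tcp [0.5489 0.0392 0.1601] rack [-0.0572 -0.1118] F [-0.5 -0.7 -0.6] w 0.0851 q [ 0.25  0.36 -0.54  1.87  0.23  0.97 -0.33]
tool x [0.998 0.07  0.007] z [ 0.008 -0.007 -1.   ] yaw 4.0
shift tool cm [-0.31  0.31 12.41] world [-0.0019 -0.0042 -0.1241]
```

View pics/side1.png

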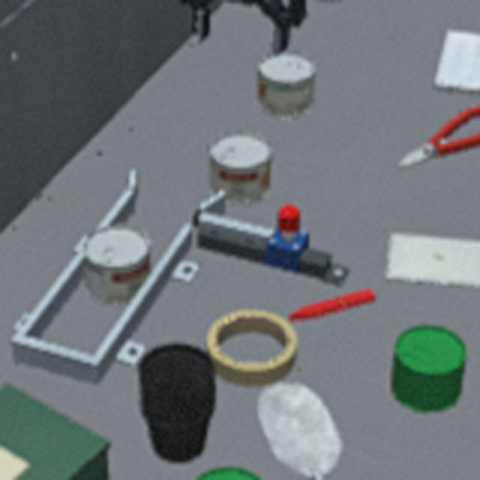

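View pics/top1.png

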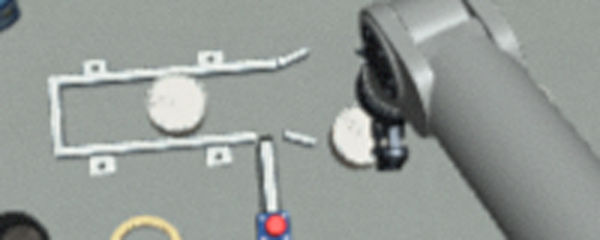

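Side crop: the fingertips are at (200,30) and (282,45), above tin_b at (240,150). In the top crop the gripper hides the right part of tin_b. I'll go lower and check again.

```bash
python3 -m pendant '-0.3 0.3 3.5 0.8;0 0 3.3 0;0 0 0 0'; python3 - <<'E'
from h import *
to((.547,.035),.036)
g=r.grab_frame('side')
o=r.get_obs();print('tcp px',proj(g,o['tcp_pos']))
R=Ro.from_rotvec(o['orientation']).as_matrix()
for s in(-1,1):print('tip',[round((a-b)*4) for a,b in zip(proj(g,o['tcp_pos']+R@[s*.0427,0,-.013]),(260,115))])
im=cv2.cvtColor(g['color'],cv2.COLOR_RGB2BGR)[115:235,260:420]
cv2.imwrite('pics/side2.png',cv2.resize(im,None,fx=4,fy=4,interpolation=cv2.INTER_CUBIC))
E
```

```text
clock: 3.15
tcp_pos: [0.5487, 0.03, 0.0939]
orientation: [3.131, 0.075, 0.024]
contact_force: [-0.7, 0.6, 0.3]
grip_width: 0.0854
t 3.15 tcp [0.5487 0.03   0.0939] rack [-0.0578 -0.1209] F [-0.7  0.6  0.3] w 0.0854 q [ 0.23  0.43 -0.51  1.93  0.3   0.83 -0.39]
tool x [0.999 0.048 0.015] z [ 0.015 -0.009 -1.   ] yaw 2.75
shift tool cm [-0.23 -0.56  5.78] world [-0.0017  0.005  -0.0579]
tcp px (np.float64(309.9027139176677), np.float64(159.9611822536471))
tip [244, 179]
tip [156, 157]
```

View pics/side2.png

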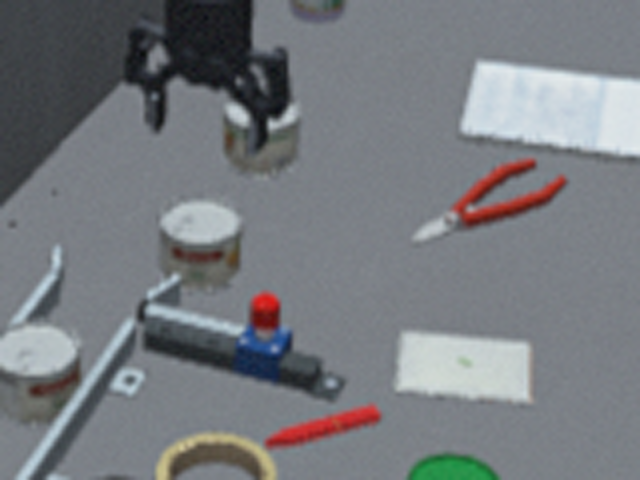

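```bash
python3 - <<'E'
from h import *
st()
g=r.grab_frame('side');f=r.grab_frame('top')
o=r.get_obs();
R=Ro.from_rotvec(o['orientation']).as_matrix()
ims=[]
for q,(a,b,c,d) in((g,(110,210,270,350)),(f,(110,210,340,440))):
  im=cv2.resize(cv2.cvtColor(q['color'],cv2.COLOR_RGB2BGR)[a:b,c:d],None,fx=5,fy=5,interpolation=cv2.INTER_CUBIC)
  def dot(X,col):
    u,v=proj(q,X);cv2.circle(im,(int((u-c+.5)*5),int((v-a+.5)*5)),4,col,-1)
  for s in(-1,1):
    for l in (0,-.013,-.05,-.1): dot(o['tcp_pos']+R@[s*.0427,0,l],(0,255,255))
  dot(o['tcp_pos'],(0,0,255)); dot((.547,.035,.058),(255,0,0))
  ims.append(im)
cv2.imwrite('pics/chk.png',np.hstack(ims)[:, :800])
E
```

```text
t 3.2 tcp [0.5499 0.03   0.0963] rack [-0.0567 -0.121 ] F [-0.5 -1.  -0.5] w 0.0849 q [ 0.23  0.43 -0.51  1.93  0.3   0.84 -0.39]
tool x [0.999 0.048 0.017] z [ 0.017 -0.009 -1.   ] yaw 2.73
```

View pics/chk.png

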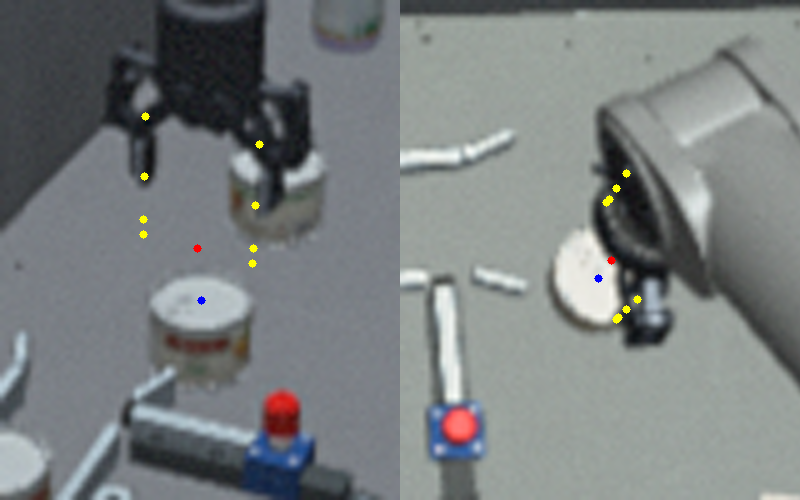

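```bash
python3 - <<'E'
from h import *
g=r.grab_frame('side');f=r.grab_frame('top')
R=Ro.from_rotvec([-2.5248,1.868,.002]).as_matrix();p=np.array([.1972,-.645,.1935])
ims=[]
for n,q,(a,b,c,d) in(('s',g,(20,100,420,500)),('t',f,(300,380,540,620))):
  im=cv2.resize(cv2.imread(f'pics/{n}0.png')[a:b,c:d],None,fx=5,fy=5,interpolation=cv2.INTER_CUBIC)
  def dot(X,col):
    u,v=proj(q,X);cv2.circle(im,(int((u-c+.5)*5),int((v-a+.5)*5)),3,col,-1)
  for s in(-1,1):
    for l in (0,-.013,-.05,-.1): dot(p+R@[s*.0427,0,l],(0,255,255))
  dot(p,(0,0,255))
  ims.append(im)
cv2.imwrite('pics/chk2.png',np.hstack(ims))
E
```

```text
(no output)
```

View pics/chk2.png

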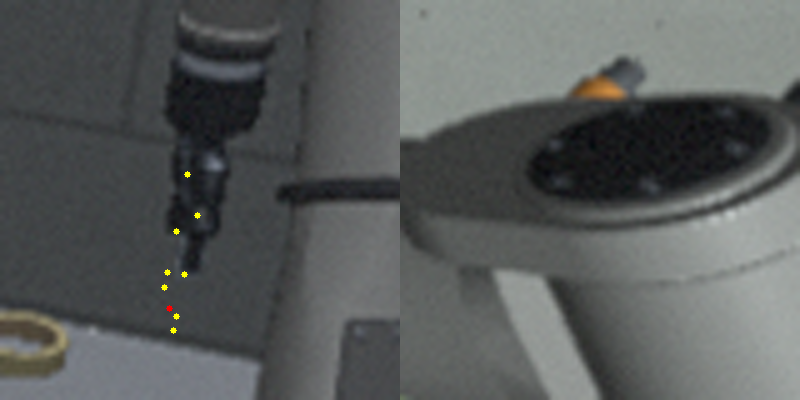

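```bash
python3 -m pendant '0 0 0 0;0 0 0 0;0 0 0 0;0 0 0 0;0 0 0 0;0 0 0 0;0 0 0 0;0 0 0 0' 255; python3 - <<'E'
from h import *
st()
g=r.grab_frame('side')
o=r.get_obs()
R=Ro.from_rotvec(o['orientation']).as_matrix()
q,(a,b,c,d)=g,(100,210,260,370)
im=cv2.resize(cv2.cvtColor(q['color'],cv2.COLOR_RGB2BGR)[a:b,c:d],None,fx=5,fy=5,interpolation=cv2.INTER_CUBIC)
def dot(X,col):
    u,v=proj(q,X);cv2.circle(im,(int((u-c+.5)*5),int((v-a+.5)*5)),3,col,-1)
for l in (-.02,-.04,-.06,-.08): dot(o['tcp_pos']+R@[0,0,l],(0,255,255))
dot(o['tcp_pos'],(0,0,255)); dot((.547,.035,.058),(255,0,0))
cv2.imwrite('pics/chk3.png',im)
E
```

```text
clock: 4.07
tcp_pos: [0.5568, 0.0328, 0.1058]
orientation: [3.132, 0.077, 0.053]
contact_force: [0.5, -1.0, 0.4]
grip_width: 0.0002
t 4.07 tcp [0.5568 0.0328 0.1058] rack [-0.0496 -0.1186] F [ 0.5 -1.   0.4] w 0.0002 q [ 0.23  0.42 -0.51  1.92  0.29  0.84 -0.39]
tool x [0.998 0.049 0.034] z [ 0.034 -0.007 -0.999] yaw 2.82
```

View pics/chk3.png

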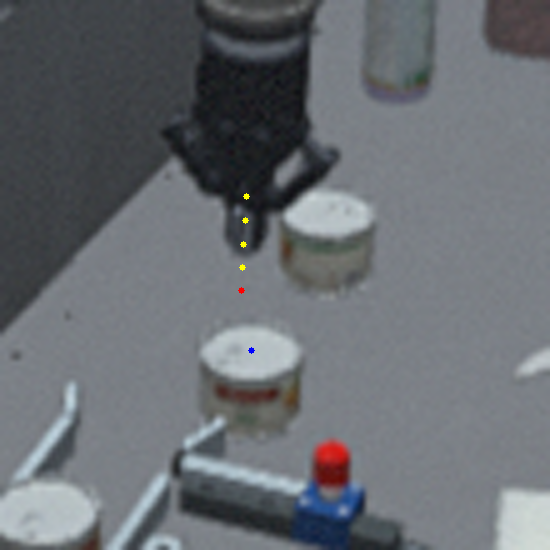

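```bash
python3 -m pendant '0 3.7 1.5 0;0 3.7 1.5 0;0 3 1.5 0'; python3 - <<'E'
from h import *
o,R=st()
g=r.grab_frame('side');f=r.grab_frame('top')
ims=[]
for q,(a,b,c,d) in((g,(90,190,260,340)),(f,(110,210,380,460))):
  im=cv2.resize(cv2.cvtColor(q['color'],cv2.COLOR_RGB2BGR)[a:b,c:d],None,fx=5,fy=5,interpolation=cv2.INTER_CUBIC)
  def dot(X,col):
    u,v=proj(q,X);cv2.circle(im,(int((u-c+.5)*5),int((v-a+.5)*5)),3,col,-1)
  for l in (-.02,-.04,-.06,-.08): dot(o['tcp_pos']+R@[0,0,l],(0,255,255))
  dot(o['tcp_pos'],(0,0,255))
  ims.append(im)
cv2.imwrite('pics/chk4.png',np.hstack(ims))
E
```

```text
clock: 4.37
tcp_pos: [0.5681, -0.0629, 0.0645]
orientation: [3.136, 0.103, 0.068]
contact_force: [1.1, -1.0, 1.2]
grip_width: 0.0003
t 4.37 tcp [ 0.5681 -0.0629  0.0645] rack [-0.0437 -0.2148] F [ 1.1 -1.   1.2] w 0.0003 q [ 0.37  0.49 -0.47  1.93  0.32  0.75 -0.22]
tool x [0.997 0.065 0.043] z [ 0.044 -0.001 -0.999] yaw 3.76
```

View pics/chk4.png

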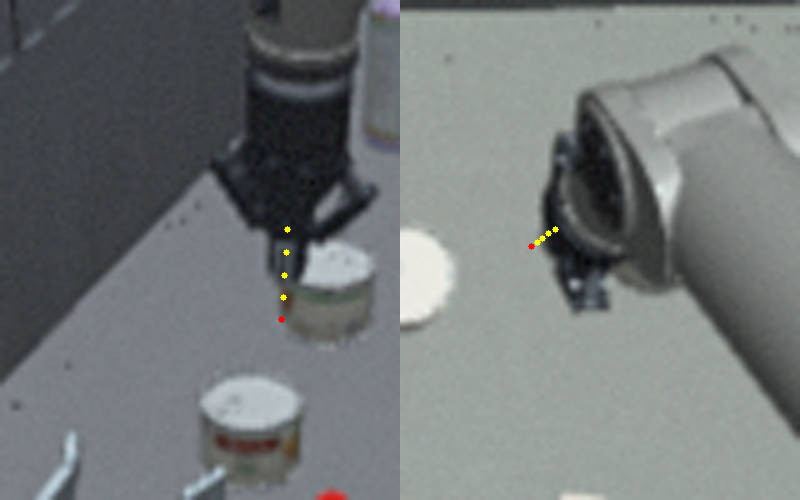

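The reported TCP projects about 7 px (roughly 35 mm of height) below the visible fingertips in the side view, and the top view disagrees with it as well. I'll test this by gently touching the open bench here.

```bash
python3 -m pendant '0 0 2 0;0 0 1.5 0;0 0 0.7 0;0 0 0.7 0'; python3 - <<'E'
from h import *
o,R=st()
g=r.grab_frame('side')
a,b,c,d=90,190,260,380
im=cv2.resize(cv2.cvtColor(g['color'],cv2.COLOR_RGB2BGR)[a:b,c:d],None,fx=5,fy=5,interpolation=cv2.INTER_CUBIC)
def dot(X,col):
    u,v=proj(g,X);cv2.circle(im,(int((u-c+.5)*5),int((v-a+.5)*5)),3,col,-1)
for l in (-.02,-.04,-.06,-.08): dot(o['tcp_pos']+R@[0,0,l],(0,255,255))
dot(o['tcp_pos'],(0,0,255))
cv2.imwrite('pics/chk5.png',im)
E
```

```text
clock: 4.8
tcp_pos: [0.5687, -0.0703, 0.0122]
orientation: [3.135, 0.08, 0.062]
contact_force: [0.2, 0.0, -0.7]
grip_width: -0.0001
t 4.8 tcp [ 0.5687 -0.0703  0.0122] rack [-0.0435 -0.2223] F [ 0.2  0.  -0.7] w -0.0001 q [ 0.35  0.57 -0.43  1.95  0.38  0.66 -0.27]
tool x [0.998 0.051 0.039] z [ 0.04  -0.004 -0.999] yaw 2.95
```

View pics/chk5.png

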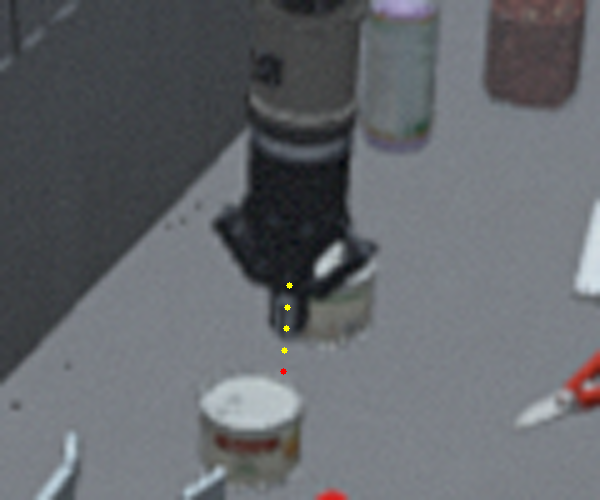

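```bash
python3 -m pendant '0 0 0.8 0;0 0 0.4 0'; python3 -m pendant '0 0 0.5 0;0 0 0.4 0'
```

```text
clock: 5.02
tcp_pos: [0.569, -0.0691, -0.001]
orientation: [3.135, 0.083, 0.061]
contact_force: [-0.7, -0.9, -0.8]
grip_width: -0.0
clock: 5.18
tcp_pos: [0.5702, -0.0684, -0.0101]
orientation: [3.135, 0.084, 0.063]
contact_force: [0.4, 0.1, -0.2]
grip_width: -0.0001
```

```bash
python3 -m pendant '0 0 0.7 0;0 0 0.7 0';python3 -m pendant '0 0 0.4 0;0 0 0.4 0'; python3 - <<'E'
from h import *
st()
E
```

```text
clock: 5.35
tcp_pos: [0.5718, -0.0682, -0.0241]
orientation: [3.135, 0.085, 0.067]
contact_force: [0.7, -0.8, 1.0]
grip_width: 0.0
clock: 5.52
tcp_pos: [0.5719, -0.0681, -0.0336]
orientation: [3.135, 0.085, 0.066]
contact_force: [-0.3, 0.5, 0.0]
grip_width: -0.0
t 5.52 tcp [ 0.5719 -0.0681 -0.0336] rack [-0.0402 -0.2202] F [-0.3  0.5  0. ] w -0.0 q [ 0.31  0.64 -0.39  1.96  0.43  0.58 -0.31]
tool x [0.998 0.054 0.042] z [ 0.042 -0.003 -0.999] yaw 3.12
```

```bash
python3 -m pendant '0 0 0.3 0;0 0 0.3 0';python3 - <<'E'
from h import *
o,R=st()
g=r.grab_frame('side');f=r.grab_frame('top')
ims=[]
for q,(a,b,c,d) in((g,(90,190,260,340)),(f,(110,210,380,460))):
  im=cv2.resize(cv2.cvtColor(q['color'],cv2.COLOR_RGB2BGR)[a:b,c:d],None,fx=5,fy=5,interpolation=cv2.INTER_CUBIC)
  def dot(X,col):
    u,v=proj(q,X);cv2.circle(im,(int((u-c+.5)*5),int((v-a+.5)*5)),3,col,-1)
  for l in (-.02,-.04,-.06,-.08): dot(o['tcp_pos']+R@[0,0,l],(0,255,255))
  dot(o['tcp_pos'],(0,0,255))
  ims.append(im)
cv2.imwrite('pics/chk6.png',np.hstack(ims))
E
```

```text
clock: 5.68
tcp_pos: [0.572, -0.0683, -0.0371]
orientation: [3.133, 0.084, 0.063]
contact_force: [-25.6, -0.3, 78.1]
grip_width: 0.0
t 5.68 tcp [ 0.572  -0.0683 -0.0371] rack [-0.0401 -0.2204] F [-25.6  -0.3  78.1] w 0.0 q [ 0.3   0.64 -0.38  1.96  0.44  0.58 -0.32]
tool x [0.998 0.054 0.04 ] z [ 0.04  -0.006 -0.999] yaw 3.1
```

View pics/chk6.png

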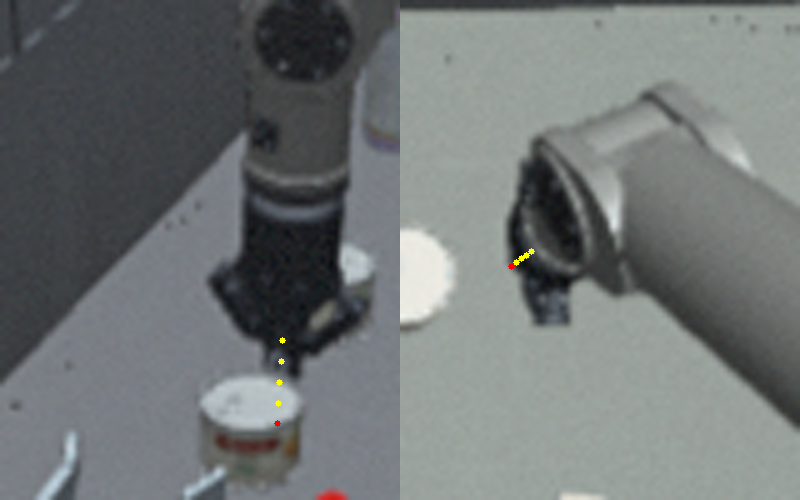

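The bench contact came at a reported z of about -0.036, so the reported TCP reads about 36 mm low. I'll lift off and use the picture to measure the xy bias too.

```bash
python3 -m pendant '0 0 -0.8 0;0 0 -0.8 0';python3 - <<'E'
from h import *
g=r.grab_frame('side')
for u,v in((287,380),(287,376),(283,380)):
  print(ray(g,260+u/5-.5,90+v/5-.5,0.0))
o,R=st()
a,b,c,d=140,180,300,350
im=cv2.resize(cv2.cvtColor(g['color'],cv2.COLOR_RGB2BGR)[a:b,c:d],None,fx=12,fy=12,interpolation=cv2.INTER_CUBIC)
cv2.imwrite('pics/chk7.png',im)
E
```

```text
clock: 5.95
tcp_pos: [0.5708, -0.0681, -0.0199]
orientation: [3.132, 0.086, 0.063]
contact_force: [0.9, -0.0, 0.2]
grip_width: -0.0003
[ 0.56853077 -0.07728852  0.        ]
[ 0.57079916 -0.08228567  0.        ]
[ 0.5713292  -0.07591307  0.        ]
t 6.0 tcp [ 0.5717 -0.0682 -0.0186] rack [-0.0404 -0.2202] F [0.4 0.6 0.2] w -0.0001 q [ 0.32  0.61 -0.4   1.96  0.42  0.61 -0.3 ]
tool x [0.998 0.055 0.042] z [ 0.042 -0.007 -0.999] yaw 3.14
```

View pics/chk7.png

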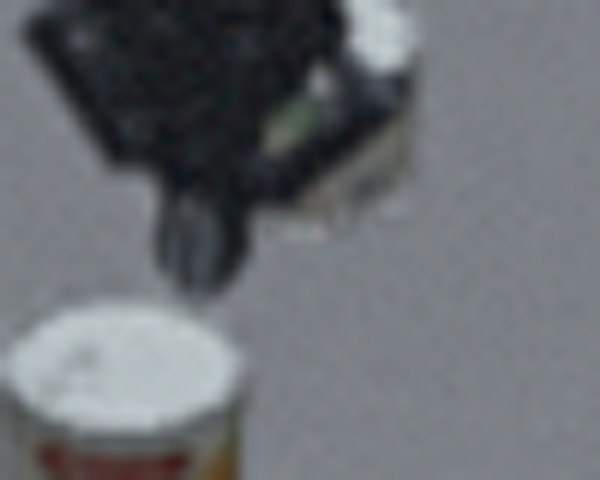

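```bash
python3 - <<'E'
from h import *
g=r.grab_frame('side')
print(ray(g,316.2,164.3,.018),ray(g,316.2,163.5,.018))
print(proj(g,(.5717,-.0682,.018)))
E
```

```text
[ 0.56385667 -0.0595405   0.018     ] [ 0.56610829 -0.06448644  0.018     ]
(np.float64(315.2808196149739), np.float64(162.64958342018468))
```

```bash
python3 -m pendant '0 0 -4 0;0 0 -4 0;0 -3.5 0 0;0 -3.5 0 0;0 -3.3 0 0' 0; python3 - <<'E'
from h import *
to((.550,.038),.03)
E
```

```text
clock: 6.47
tcp_pos: [0.5629, 0.0255, 0.0586]
orientation: [3.13, 0.053, 0.058]
contact_force: [0.8, 0.6, -0.6]
grip_width: 0.0605
t 6.47 tcp [0.5629 0.0255 0.0586] rack [-0.044  -0.1262] F [ 0.8  0.6 -0.6] w 0.0605 q [ 0.21  0.49 -0.47  1.95  0.34  0.75 -0.43]
tool x [0.999 0.034 0.037] z [ 0.037 -0.01  -0.999] yaw 1.96
shift tool cm [-1.35 -1.33  2.79] world [-0.0129  0.0125 -0.0286]
```

```bash
cat > look.py <<'E'
import sys
from h import *
def look(name,a,b,c,d,view='side',k=5,pts=()):
    g=r.grab_frame(view)
    im=cv2.resize(cv2.cvtColor(g['color'],cv2.COLOR_RGB2BGR)[a:b,c:d],None,fx=k,fy=k,interpolation=cv2.INTER_CUBIC)
    for X in pts:
        u,v=proj(g,X);cv2.circle(im,(int((u-c+.5)*k),int((v-a+.5)*k)),2,(0,255,255),-1)
    cv2.imwrite('pics/'+name,im)
E
python3 -m pendant '-1.4 -1.3 0.8 -1;0 0 0 0;0 0 0 0'; python3 - <<'E'
from look import *
to((.550,.038),-.002)
look('a1.png',100,200,250,370)
look('a1t.png',100,220,330,450,'top')
E
```

```text
clock: 6.72
tcp_pos: [0.5489, 0.0483, 0.0497]
orientation: [3.134, 0.098, 0.063]
contact_force: [0.2, 0.3, 0.3]
grip_width: 0.0855
t 6.72 tcp [0.5489 0.0483 0.0497] rack [-0.0567 -0.1027] F [0.2 0.3 0.3] w 0.0855 q [ 0.17  0.48 -0.48  1.98  0.36  0.72 -0.46]
tool x [0.997 0.063 0.04 ] z [ 0.04  -0.004 -0.999] yaw 3.59
shift tool cm [-0.16  1.    5.18] world [ 0.0011 -0.0103 -0.0517]
```

View pics/a1.png

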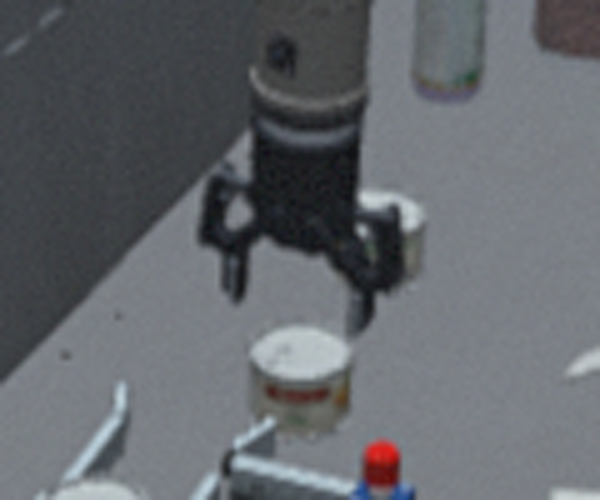

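View pics/a1t.png

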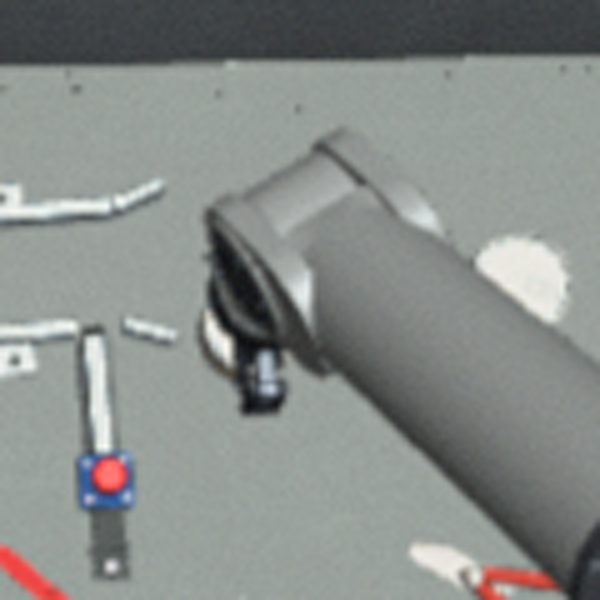

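```bash
python3 -m pendant '0 1 0.5 0;0 0 1.5 0;0 0 0 0'; python3 - <<'E'
from look import *
to((.550,.038),-.002)
look('a2.png',100,200,250,370)
E
```

```text
clock: 7.07
tcp_pos: [0.5519, 0.031, 0.0287]
orientation: [3.132, 0.086, 0.063]
contact_force: [-0.3, -0.9, -0.9]
grip_width: 0.0855
t 7.07 tcp [0.5519 0.031  0.0287] rack [-0.0546 -0.1201] F [-0.3 -0.9 -0.9] w 0.0855 q [ 0.18  0.52 -0.46  1.99  0.38  0.68 -0.46]
tool x [0.998 0.055 0.04 ] z [ 0.041 -0.007 -0.999] yaw 3.14
shift tool cm [-0.27 -0.74  3.06] world [-0.0019  0.007  -0.0307]
```

View pics/a2.png

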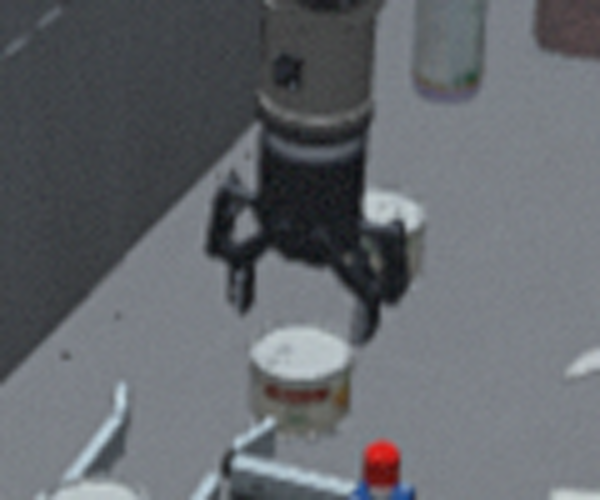

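```bash
python3 -m pendant '0 -0.4 0.8 0;0 0 0.6 0;0 0 0 0'; python3 - <<'E'
from look import *
to((.550,.037),-.002)
look('a3.png',100,200,250,370)
E
```

```text
clock: 7.37
tcp_pos: [0.5544, 0.0314, 0.0154]
orientation: [3.131, 0.077, 0.067]
contact_force: [0.2, 0.0, 0.1]
grip_width: 0.0853
t 7.37 tcp [0.5544 0.0314 0.0154] rack [-0.0521 -0.1199] F [0.2 0.  0.1] w 0.0853 q [ 0.17  0.54 -0.44  1.99  0.4   0.65 -0.48]
tool x [0.998 0.049 0.043] z [ 0.043 -0.008 -0.999] yaw 2.82
shift tool cm [-0.49 -0.6   1.71] world [-0.0044  0.0056 -0.0174]
```

View pics/a3.png

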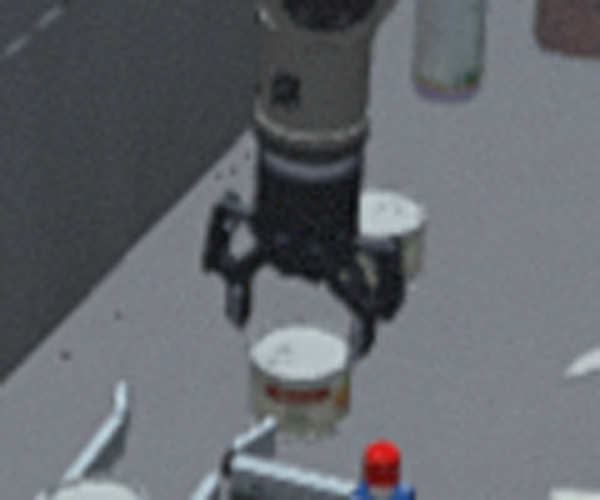

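```bash
python3 -m pendant '-0.5 -0.7 0 0;0 0 0.7 0;0 0 0 0'; python3 - <<'E'
from look import *
to((.550,.037),-.002)
look('a4.png',100,200,250,370)
E
```

```text
clock: 7.67
tcp_pos: [0.5495, 0.0393, 0.0085]
orientation: [3.131, 0.077, 0.069]
contact_force: [-0.2, 0.2, -0.4]
grip_width: 0.0849
t 7.67 tcp [0.5495 0.0393 0.0085] rack [-0.0566 -0.1117] F [-0.2  0.2 -0.4] w 0.0849 q [ 0.15  0.54 -0.43  2.01  0.41  0.63 -0.51]
tool x [0.998 0.05  0.044] z [ 0.044 -0.008 -0.999] yaw 2.85
shift tool cm [-0.01  0.22  1.05] world [ 0.0005 -0.0023 -0.0105]
```

View pics/a4.png

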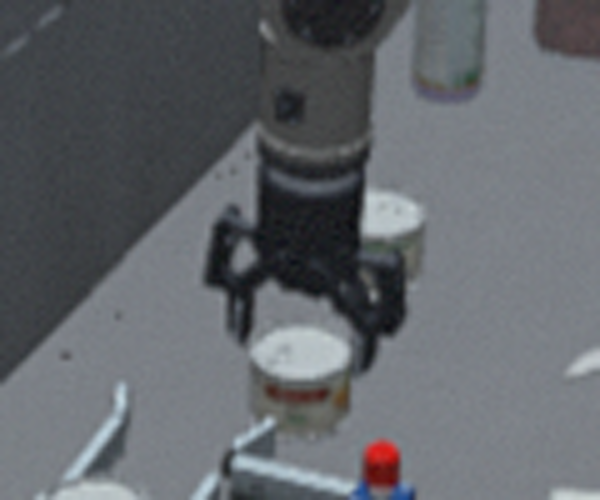

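Tips at (243,342) and (364,367) straddle tin_b at (300,352). I'll descend and close gently.

```bash
python3 -m pendant '0 0 0.8 0;0 0 0.5 0;0 0 0 0' ; python3 -m pendant '0 0 0 0;0 0 0 0;0 0 0 0' 60 20; python3 - <<'E'
from look import *
to((.550,.037),-.002)
look('a5.png',100,200,250,370)
E
```

```text
clock: 7.97
tcp_pos: [0.5508, 0.0402, -0.0046]
orientation: [3.131, 0.08, 0.072]
contact_force: [-0.1, -0.3, -0.1]
grip_width: 0.0852
clock: 8.22
tcp_pos: [0.5513, 0.0404, -0.0044]
orientation: [3.131, 0.08, 0.073]
contact_force: [-0.4, 0.1, -2.3]
grip_width: 0.0741
t 8.22 tcp [ 0.5513  0.0404 -0.0044] rack [-0.0547 -0.1107] F [-0.4  0.1 -2.3] w 0.0741 q [ 0.14  0.57 -0.42  2.01  0.43  0.61 -0.52]
tool x [0.998 0.051 0.046] z [ 0.047 -0.007 -0.999] yaw 2.93
shift tool cm [-0.14  0.33 -0.24] world [-0.0013 -0.0034  0.0024]
```

View pics/a5.png

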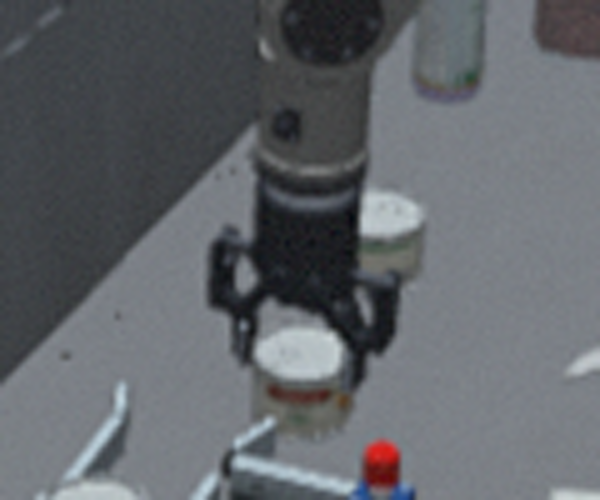

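```bash
python3 - <<'E'
from h import *
g=r.grab_frame('side')
def S(u,v,z): return ray(g,220+(u+.5)/4-.5,125+(v+.5)/4-.5,z)
for n,u,v in(('flL',217,208),('flR',337,238),('endL inner',72,428),('endR inner',160,455),('bendL',215,233),('barTip',302,268),('railR end',293,285)):
  z=.04 if n=='barTip' else .032
  print(n,S(u,v,z).round(4))
E
```

```text
flL [0.6619 0.1    0.032 ]
flR [0.5434 0.0932 0.032 ]
endL inner [0.6239 0.4146 0.032 ]
endR inner [0.5453 0.4117 0.032 ]
bendL [0.6453 0.1346 0.032 ]
barTip [0.5474 0.1559 0.04  ]
railR end [0.5483 0.1718 0.032 ]
```

```bash
sed -i 's/^TH=.*/TH=0.0565/; s/^O=.*/O=np.array([0.6043,0.1604])  # mouth in REPORTED coords/' h.py; python3 -m pendant '0 0 0 0;0 0 -0.4 0;0 0 0 0' 0 ; python3 -m pendant '0 0 0 0;0 0 0 0;0 0 0 0' 60 20; python3 - <<'E'
from h import *
to(rk(0,-.115),0.000)
E
```

```text
clock: 8.57
tcp_pos: [0.5512, 0.0403, -0.0002]
orientation: [3.131, 0.08, 0.073]
contact_force: [-0.3, 0.6, 0.7]
grip_width: 0.0857
clock: 8.82
tcp_pos: [0.5512, 0.0402, 0.0004]
orientation: [3.131, 0.079, 0.073]
contact_force: [-0.0, -0.1, -2.2]
grip_width: 0.0741
t 8.82 tcp [5.512e-01 4.020e-02 4.000e-04] rack [-0.0598 -0.117 ] F [-0.  -0.1 -2.2] w 0.0741 q [ 0.14  0.56 -0.43  2.01  0.42  0.61 -0.52]
tool x [0.998 0.051 0.046] z [ 0.047 -0.008 -0.999] yaw 2.91
shift tool cm [ 5.97 -0.24  0.32] world [ 0.0596  0.0054 -0.0004]
```

```bash
python3 -m pendant '1.4 0 0.07 0;1.4 0 0.07 0;1.4 0 0.07 0;1 0 0.07 0;0 0 0 0' ; python3 - <<'E'
from look import *
to(rk(0,-.05),0.000)
look('a6.png',110,220,240,360)
E
```

```text
clock: 9.23
tcp_pos: [0.5895, 0.0409, 0.001]
orientation: [3.122, 0.079, 0.031]
contact_force: [0.7, -0.6, -1.2]
grip_width: 0.0742
t 9.23 tcp [0.5895 0.0409 0.001 ] rack [-0.0215 -0.1184] F [ 0.7 -0.6 -1.2] w 0.0742 q [ 0.13  0.61 -0.42  1.89  0.41  0.7  -0.48]
tool x [0.999 0.051 0.019] z [ 0.02  -0.018 -1.   ] yaw 2.9
shift tool cm [ 2.11 -6.86  0.02] world [ 0.0176  0.0695 -0.001 ]
```

View pics/a6.png

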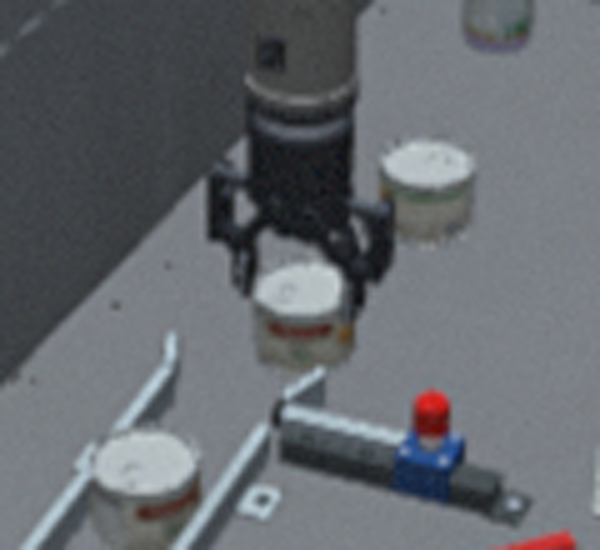

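```bash
python3 -m pendant '1.3 0 0.03 0;1 0 0.03 0;0.3 0 0 0;0 0 0 0' ; python3 - <<'E'
from look import *
to(rk(0,-.05),0.000)
E
```

```text
clock: 9.62
tcp_pos: [0.6097, 0.0414, 0.001]
orientation: [3.119, 0.079, 0.015]
contact_force: [0.0, -0.7, 1.3]
grip_width: 0.0742
t 9.62 tcp [0.6097 0.0414 0.001 ] rack [-0.0013 -0.1192] F [ 0.  -0.7  1.3] w 0.0742 q [ 0.13  0.64 -0.42  1.83  0.41  0.74 -0.47]
tool x [0.999 0.051 0.009] z [ 0.01  -0.021 -1.   ] yaw 2.9
shift tool cm [ 0.09 -6.92 -0.05] world [-0.0026  0.0691 -0.001 ]
```

```bash
python3 -m pendant '0 -1.5 -0.03 0;0 -1.5 -0.03 0;0 -1.5 -0.03 0;0 -1.5 -0.03 0;0 -0.7 0 0;0 0 0 0' ; python3 - <<'E'
from look import *
to(rk(0,.03),0.000)
look('a7.png',120,230,230,350)
E
```

```text
clock: 10.12
tcp_pos: [0.6102, 0.0997, 0.0038]
orientation: [3.105, 0.063, 0.024]
contact_force: [0.7, -0.5, -2.6]
grip_width: 0.0727
t 10.12 tcp [0.6102 0.0997 0.0038] rack [ 0.0024 -0.061 ] F [ 0.7 -0.5 -2.6] w 0.0727 q [ 0.02  0.65 -0.41  1.82  0.42  0.76 -0.58]
tool x [0.999 0.041 0.015] z [ 0.016 -0.036 -0.999] yaw 2.33
shift tool cm [-0.39 -9.1   0.04] world [-0.0076  0.0907 -0.0038]
```

View pics/a7.png

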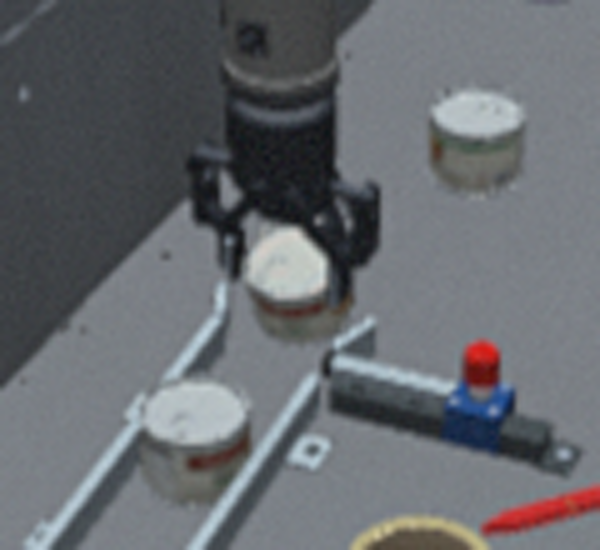

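tin_b is slipping in the shallow grip and looks tilted, so I'll release it. From here I'll push it from behind with shut fingers held low.

```bash
python3 -m pendant '0 0 0 0;0 0 0 0;0 0 0 0' 0 ; python3 - <<'E'
from look import *
st()
look('a8.png',120,230,230,350)
E
```

```text
clock: 10.42
tcp_pos: [0.609, 0.0994, 0.0025]
orientation: [3.105, 0.064, 0.021]
contact_force: [-0.2, 0.2, 0.3]
grip_width: 0.0854
t 10.42 tcp [0.609  0.0994 0.0025] rack [ 0.0013 -0.0612] F [-0.2  0.2  0.3] w 0.0854 q [ 0.02  0.65 -0.41  1.82  0.42  0.76 -0.58]
tool x [0.999 0.041 0.013] z [ 0.014 -0.035 -0.999] yaw 2.37
```

View pics/a8.png

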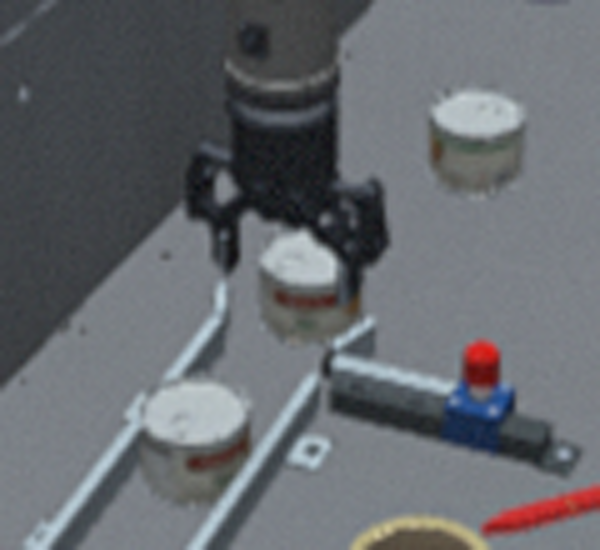

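```bash
python3 -m pendant '0 0 -2 0;0 0 -3.5 0;0 0 -1.5 0' ; python3 - <<'E'
from look import *
st()
g=r.grab_frame('side')
p=ray(g,230+308.5/5-.5,120+258.5/5-.5,.058);print(p, 'rel to old B side',p[:2]-[.5456,.0381]); 
print('rack approx',torack(p[:2]+[.0057,.0023]))
look('a9.png',110,220,240,360)
look('a9t.png',120,220,310,430,'top')
E
```

```text
clock: 10.72
tcp_pos: [0.6042, 0.0997, 0.0692]
orientation: [3.104, 0.062, 0.005]
contact_force: [0.1, 0.1, 0.9]
grip_width: 0.0855
t 10.72 tcp [0.6042 0.0997 0.0692] rack [-0.0036 -0.0606] F [0.1 0.1 0.9] w 0.0855 q [ 0.05  0.56 -0.45  1.79  0.35  0.88 -0.53]
tool x [0.999 0.04  0.002] z [ 0.004 -0.037 -0.999] yaw 2.29
[0.60363468 0.07414395 0.058     ] rel to old B side [0.05803468 0.03604395]
rack approx [ 0.00028565 -0.08410639]
```

View pics/a9.png

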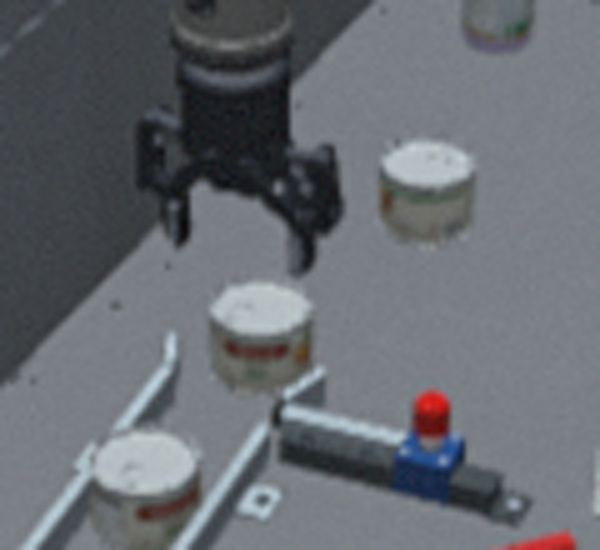

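View pics/a9t.png

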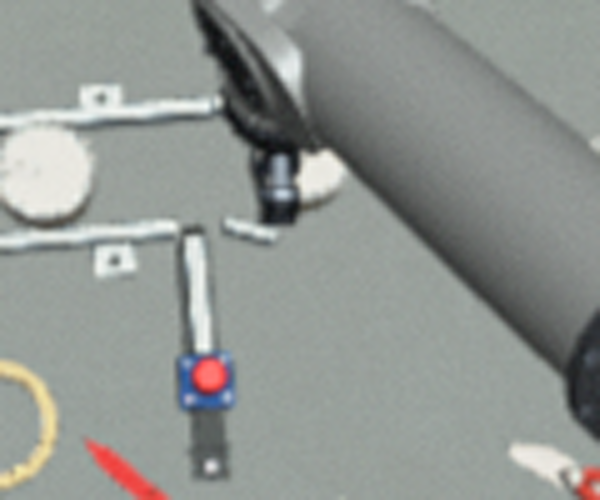

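```bash
python3 -m pendant '0 3.5 0 0;0 3.5 0 0;0 2 0 0;0 0 0 0;0 0 2 0;0 0 2 0' 255; python3 - <<'E'
from look import *
to(rk(0,-.145),-.018)
look('b1.png',100,210,240,360)
E
```

```text
clock: 11.37
tcp_pos: [0.6064, 0.0043, 0.0266]
orientation: [3.104, 0.062, 0.002]
contact_force: [-0.1, -0.3, -0.9]
grip_width: 0.0122
t 11.37 tcp [0.6064 0.0043 0.0266] rack [-0.0067 -0.156 ] F [-0.1 -0.3 -0.9] w 0.0122 q [ 0.18  0.6  -0.42  1.83  0.38  0.79 -0.41]
tool x [0.999 0.04  0.001] z [ 0.002 -0.037 -0.999] yaw 2.3
shift tool cm [ 0.65 -1.27  4.42] world [ 0.006   0.0113 -0.0446]
```

View pics/b1.png

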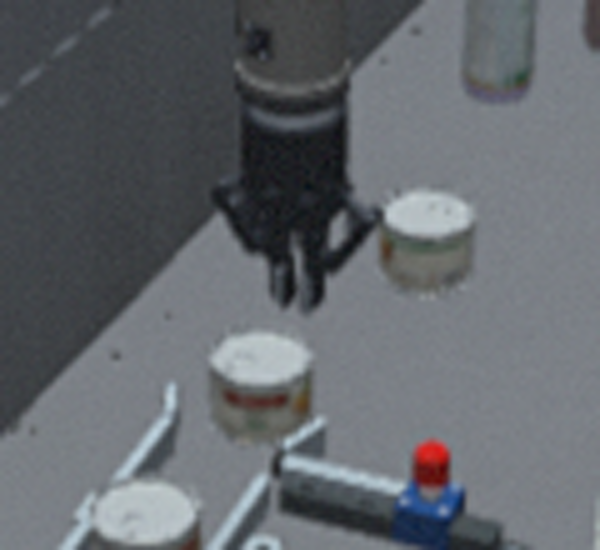

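```bash
python3 -m pendant '0.6 0 2 0;0 0 1.6 0;0 0 0.4 0;0 0 0 0'; python3 - <<'E'
from look import *
to(rk(0,-.05),-.016)
look('b2.png',100,210,240,360)
E
```

```text
clock: 11.75
tcp_pos: [0.606, 0.0055, -0.0228]
orientation: [3.105, 0.066, -0.019]
contact_force: [-0.4, -0.3, 0.4]
grip_width: -0.0001
t 11.75 tcp [ 0.606   0.0055 -0.0228] rack [-0.007  -0.1547] F [-0.4 -0.3  0.4] w -0.0001 q [ 0.16  0.68 -0.39  1.84  0.42  0.73 -0.44]
tool x [ 0.999  0.043 -0.013] z [-0.011 -0.036 -0.999] yaw 2.44
shift tool cm [  0.55 -10.45  -1.06] world [0.0011 0.105  0.0068]
```

View pics/b2.png

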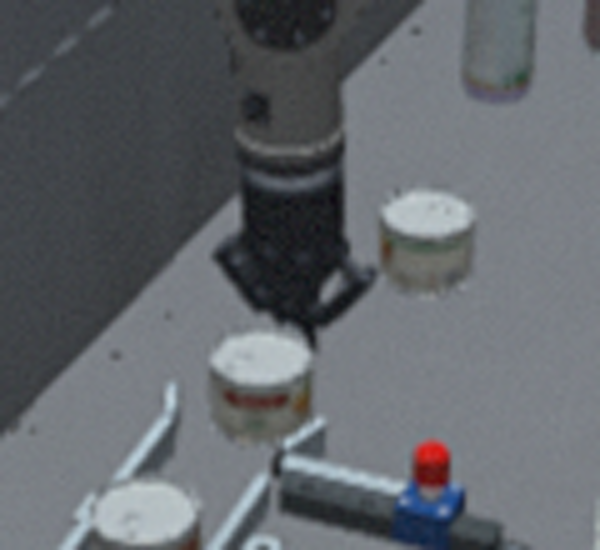

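```bash
python3 -m pendant '0.8 0 -0.4 -0.8;0 -1.5 0 0;0 -1.5 0 0;0 -1.5 0 0;0 -1.5 0 0;0 -1 0 0;0 0 0 0'; python3 - <<'E'
from look import *
to(rk(0,-.05),-.016)
look('b3.png',110,220,230,350)
E
```

```text
clock: 12.38
tcp_pos: [0.6145, 0.0845, -0.0144]
orientation: [3.106, 0.092, -0.006]
contact_force: [-0.9, -0.4, -0.2]
grip_width: -0.0
t 12.38 tcp [ 0.6145  0.0845 -0.0144] rack [ 0.0059 -0.0764] F [-0.9 -0.4 -0.2] w -0.0 q [ 0.04  0.68 -0.4   1.8   0.42  0.75 -0.54]
tool x [ 0.998  0.059 -0.005] z [-0.003 -0.034 -0.999] yaw 3.39
shift tool cm [-0.58 -2.65  0.07] world [-0.0074  0.026  -0.0016]
```

View pics/b3.png

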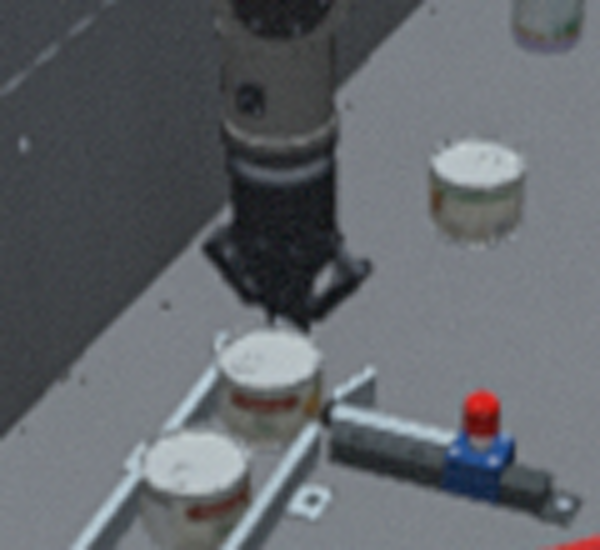

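```bash
python3 -m pendant '-0.5 -0.5 0 0;0 -1.5 0 0;0 -1.5 0 0;0 -1.5 0 0;0 -1.5 0 0;0 -1.5 0 0;0 -1 0 0'; python3 - <<'E'
from look import *
to(rk(0,.095),-.016)
look('b4.png',130,240,220,340)
E
```

```text
clock: 13.02
tcp_pos: [0.6062, 0.1703, -0.0163]
orientation: [3.096, 0.075, -0.003]
contact_force: [0.4, -5.3, 4.8]
grip_width: 0.0002
t 13.02 tcp [ 0.6062  0.1703 -0.0163] rack [0.0024 0.0098] F [ 0.4 -5.3  4.8] w 0.0002 q [-0.11  0.7  -0.39  1.77  0.42  0.77 -0.69]
tool x [ 0.999  0.049 -0.003] z [-0.001 -0.045 -0.999] yaw 2.78
shift tool cm [-0.31 -8.51 -0.42] world [-0.0073  0.085   0.0003]
```

View pics/b4.png

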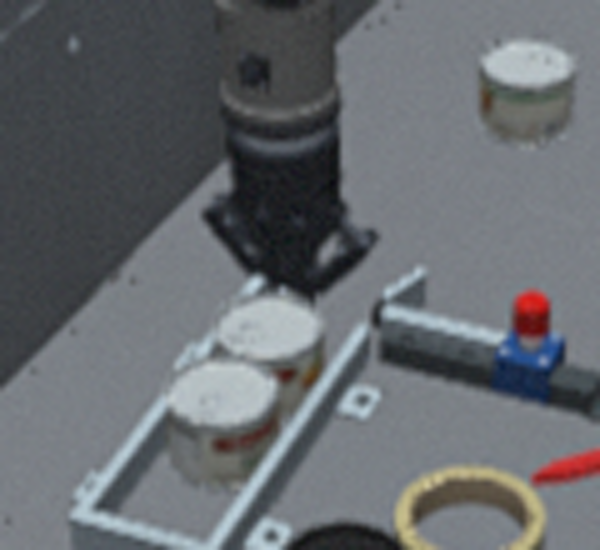

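```bash
python3 -m pendant '0 -1.5 0 0;0 -1.5 0 0;0 -1.5 0 0;0 -1.3 0 0;0 -0.8 0 0;0 0 0 0'; python3 - <<'E'
from look import *
to(rk(0,.095),-.016)
look('b5.png',140,260,210,340)
E
```

```text
clock: 13.57
tcp_pos: [0.6062, 0.229, -0.0168]
orientation: [3.078, 0.065, 0.0]
contact_force: [0.4, -0.4, 0.7]
grip_width: -0.0003
t 13.57 tcp [ 0.6062  0.229  -0.0168] rack [0.0057 0.0684] F [ 0.4 -0.4  0.7] w -0.0003 q [-0.22  0.72 -0.38  1.72  0.42  0.81 -0.78]
tool x [ 0.999  0.042 -0.001] z [ 0.001 -0.063 -0.998] yaw 2.42
shift tool cm [-0.61 -2.64 -0.25] world [-0.0072  0.0263  0.0008]
```

View pics/b5.png

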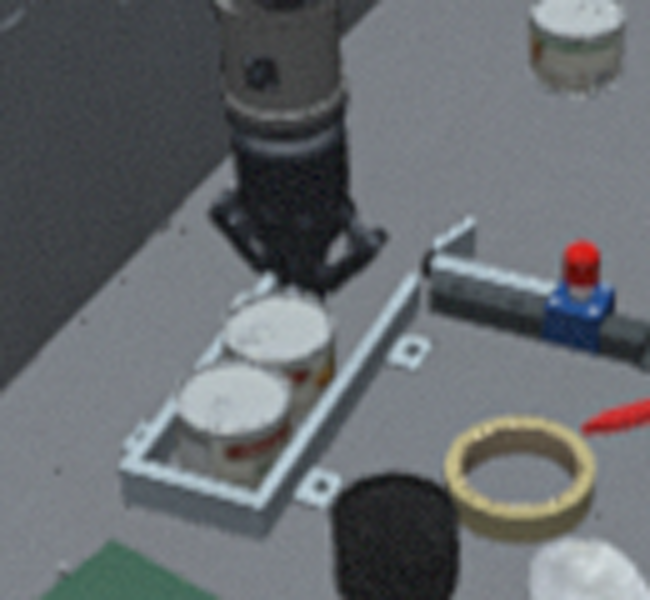

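```bash
python3 -m pendant '-0.3 -0.9 0 -0.8;0 -0.9 0 0;0 -0.5 0 0;0 0 0 0'; python3 - <<'E'
from look import *
to(rk(0,.095),-.016)
look('b6.png',140,260,210,340)
E
```

```text
clock: 13.95
tcp_pos: [0.6054, 0.2429, -0.0167]
orientation: [3.067, 0.077, 0.003]
contact_force: [-0.5, -0.5, 1.9]
grip_width: -0.0
t 13.95 tcp [ 0.6054  0.2429 -0.0167] rack [0.0057 0.0823] F [-0.5 -0.5  1.9] w -0.0 q [-0.25  0.73 -0.38  1.71  0.43  0.83 -0.8 ]
tool x [0.999 0.05  0.   ] z [ 0.004 -0.074 -0.997] yaw 2.88
shift tool cm [-0.58 -1.26 -0.16] world [-0.0065  0.0124  0.0007]
```

View pics/b6.png

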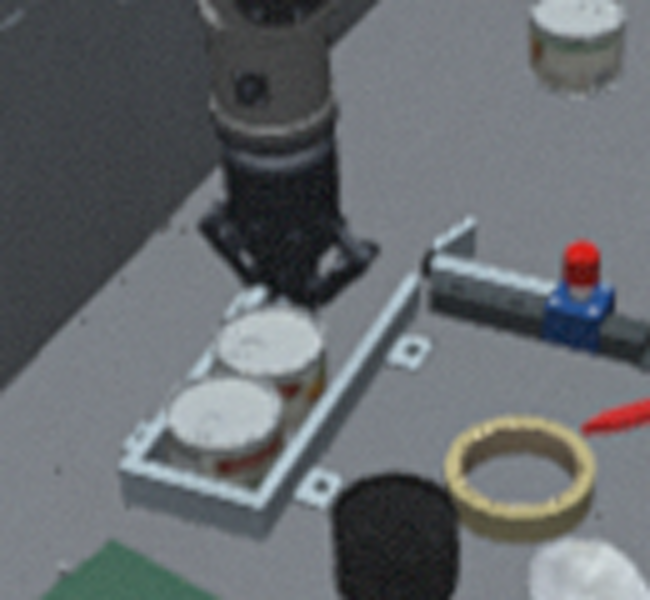

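```bash
python3 -m pendant '0 1.5 0 0;0 0.5 -3 0;0 0 -4 0;0 0 -2.5 0;0 3.8 0 0;0 3.8 0 0;0 3.8 0 0' 0; python3 -m pendant '0 3.8 0 0;0 3.8 0 0;0 3.8 0 0;0 3.8 0 0;0 3 0 0;0 0 0 0'; python3 - <<'E'
from look import *
to((.5775,-.1587),.05)
E
```

```text
clock: 14.58
tcp_pos: [0.6067, 0.1258, 0.0876]
orientation: [3.081, 0.11, -0.005]
contact_force: [0.3, -0.0, -0.2]
grip_width: 0.0832
clock: 15.08
tcp_pos: [0.6162, -0.0754, 0.0969]
orientation: [3.082, 0.098, -0.005]
contact_force: [0.5, 0.1, 1.0]
grip_width: 0.0853
t 15.08 tcp [ 0.6162 -0.0754  0.0969] rack [-0.0015 -0.2361] F [0.5 0.1 1. ] w 0.0853 q [ 0.29  0.52 -0.4   1.76  0.32  0.92 -0.2 ]
tool x [ 0.998  0.063 -0.005] z [-0.001 -0.058 -0.998] yaw 3.62
shift tool cm [-4.36  7.79  5.17] world [-0.0387 -0.0833 -0.0469]
```

```bash
python3 -m pendant '-2 3.5 0.5 0;-2 3.5 0.5 0;-0.3 0.3 0.5 0;0 0 1 0;0 0 0 0'; python3 - <<'E'
from look import *
to((.5775,-.1587),.05)
look('c1.png',70,190,280,400)
E
```

```text
clock: 15.5
tcp_pos: [0.577, -0.1507, 0.0739]
orientation: [3.086, 0.089, -0.003]
contact_force: [-0.5, -0.0, -0.1]
grip_width: 0.0855
t 15.5 tcp [ 0.577  -0.1507  0.0739] rack [-0.0448 -0.309 ] F [-0.5 -0.  -0.1] w 0.0855 q [ 0.41  0.51 -0.39  1.84  0.32  0.84 -0.09]
tool x [ 0.998  0.057 -0.003] z [-0.    -0.054 -0.999] yaw 3.28
shift tool cm [0.01 0.67 2.43] world [ 0.0005 -0.008  -0.0239]
```

View pics/c1.png

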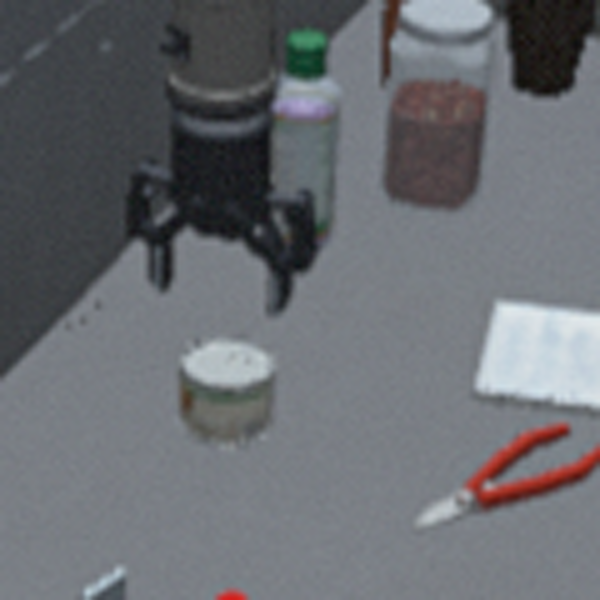

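```bash
python3 -m pendant '0 0.2 2 0;0 0 1.5 0;0 0 0 0'; python3 - <<'E'
from look import *
to((.5775,-.1587),-.018)
look('c2.png',70,190,280,400)
E
```

```text
clock: 15.8
tcp_pos: [0.5811, -0.1489, 0.0399]
orientation: [3.089, 0.099, 0.006]
contact_force: [-0.8, -0.2, 0.3]
grip_width: 0.0858
t 15.8 tcp [ 0.5811 -0.1489  0.0399] rack [-0.0406 -0.3075] F [-0.8 -0.2  0.3] w 0.0858 q [ 0.4   0.56 -0.37  1.86  0.35  0.78 -0.11]
tool x [0.998 0.064 0.002] z [ 0.005 -0.051 -0.999] yaw 3.66
shift tool cm [-0.43  0.66  5.83] world [-0.0036 -0.0098 -0.0579]
```

View pics/c2.png

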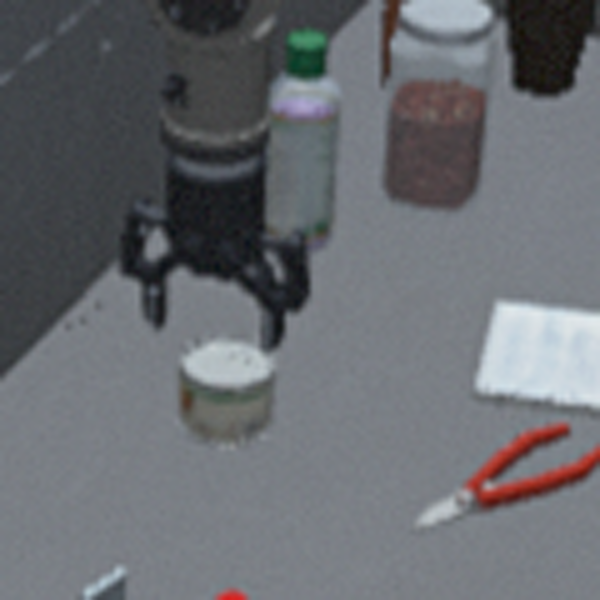

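```bash
python3 -m pendant '-0.5 0.8 0 0;0 0 0.8 0;0 0 0 0'; python3 - <<'E'
from look import *
to((.5775,-.1587),-.018)
look('c3.png',70,190,280,400)
E
```

```text
clock: 16.1
tcp_pos: [0.5794, -0.1549, 0.0351]
orientation: [3.09, 0.106, 0.013]
contact_force: [-0.2, 0.8, -0.2]
grip_width: 0.0855
t 16.1 tcp [ 0.5794 -0.1549  0.0351] rack [-0.0427 -0.3134] F [-0.2  0.8 -0.2] w 0.0855 q [ 0.41  0.56 -0.37  1.86  0.36  0.76 -0.1 ]
tool x [0.998 0.069 0.007] z [ 0.01  -0.05  -0.999] yaw 3.95
shift tool cm [-0.25  0.1   5.32] world [-0.0019 -0.0038 -0.0531]
```

View pics/c3.png

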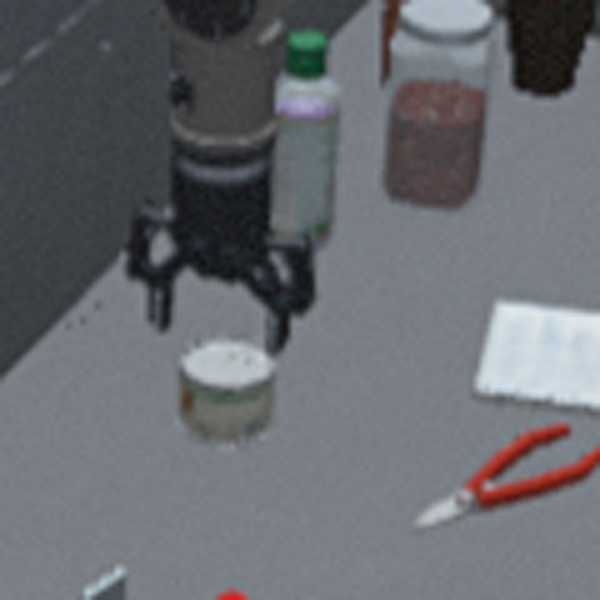

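```bash
python3 -m pendant '-0.5 0.4 0.6 0;0 0 0.8 0;0 0 0 0'; python3 - <<'E'
from look import *
to((.5755,-.1587),-.018)
look('c4.png',70,190,280,400)
E
```

```text
clock: 16.4
tcp_pos: [0.5761, -0.161, 0.0224]
orientation: [3.088, 0.105, 0.018]
contact_force: [-0.2, -0.1, 0.6]
grip_width: 0.0854
t 16.4 tcp [ 0.5761 -0.161   0.0224] rack [-0.0463 -0.3193] F [-0.2 -0.1  0.6] w 0.0854 q [ 0.41  0.58 -0.36  1.88  0.37  0.73 -0.1 ]
tool x [0.998 0.068 0.01 ] z [ 0.014 -0.051 -0.999] yaw 3.93
shift tool cm [-0.08 -0.44  4.02] world [-0.0006  0.0023 -0.0404]
```

View pics/c4.png

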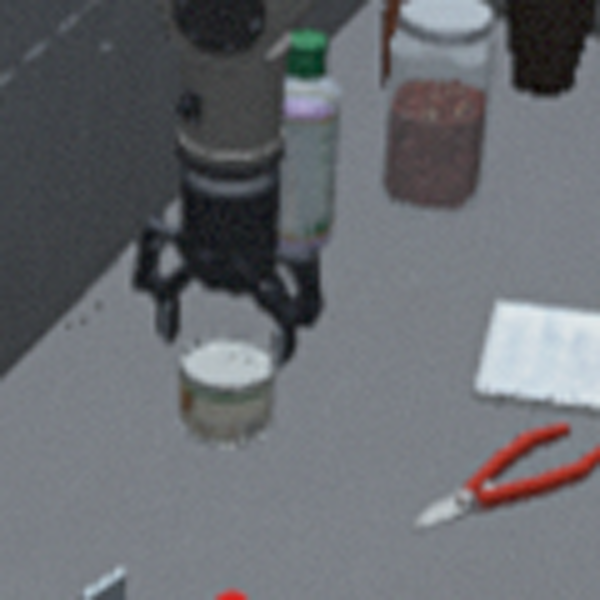

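```bash
python3 -m pendant '-0.1 -0.1 0.9 0;0 0 0.8 0;0 0 0 0'; python3 - <<'E'
from look import *
to((.5755,-.160),-.018)
look('c5.png',70,190,280,400)
E
```

```text
clock: 16.7
tcp_pos: [0.5756, -0.1614, 0.0045]
orientation: [3.088, 0.105, 0.02]
contact_force: [0.5, -0.2, 0.6]
grip_width: 0.0855
t 16.7 tcp [ 0.5756 -0.1614  0.0045] rack [-0.0468 -0.3196] F [ 0.5 -0.2  0.6] w 0.0855 q [ 0.4   0.6  -0.35  1.89  0.39  0.7  -0.12]
tool x [0.998 0.068 0.011] z [ 0.015 -0.051 -0.999] yaw 3.9
shift tool cm [-0.02 -0.25  2.24] world [-0.0001  0.0014 -0.0225]
```

View pics/c5.png

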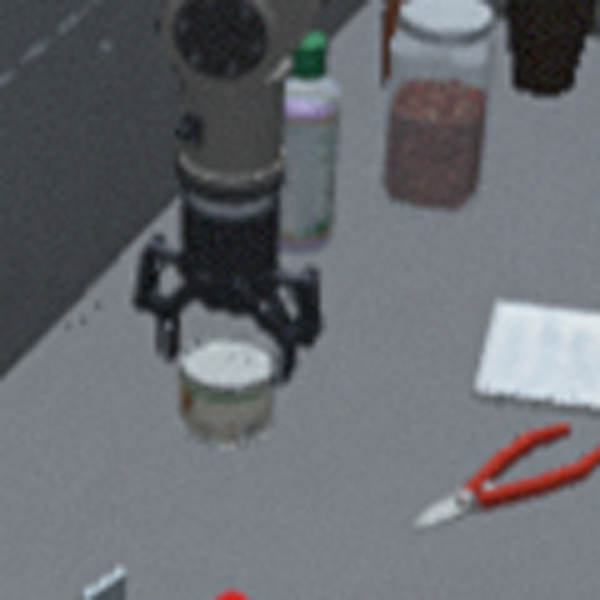

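Straddling tin_c cleanly. I'll go lower and grip firmly.

```bash
python3 -m pendant '-0.05 -0.1 0.9 0;0 -0.1 0.8 0;0 0 0.3 0'; python3 -m pendant '0 0 0 0;0 0 0 0;0 0 0 0;0 0 0 0' 80 50; python3 - <<'E'
from look import *
to(rk(0,-.30),-.018)
look('c6.png',70,190,280,400)
E
```

```text
clock: 17.0
tcp_pos: [0.5762, -0.1601, -0.0162]
orientation: [3.088, 0.105, 0.023]
contact_force: [-0.4, 0.1, 0.1]
grip_width: 0.0853
clock: 17.33
tcp_pos: [0.5762, -0.1596, -0.0165]
orientation: [3.088, 0.106, 0.021]
contact_force: [-1.0, -0.5, -1.0]
grip_width: 0.0736
t 17.33 tcp [ 0.5762 -0.1596 -0.0165] rack [-0.0461 -0.3179] F [-1.  -0.5 -1. ] w 0.0736 q [ 0.39  0.63 -0.33  1.89  0.41  0.66 -0.14]
tool x [0.998 0.069 0.012] z [ 0.015 -0.052 -0.999] yaw 3.93
shift tool cm [ 4.63 -1.75  0.11] world [ 0.045   0.0205 -0.0015]
```

View pics/c6.png

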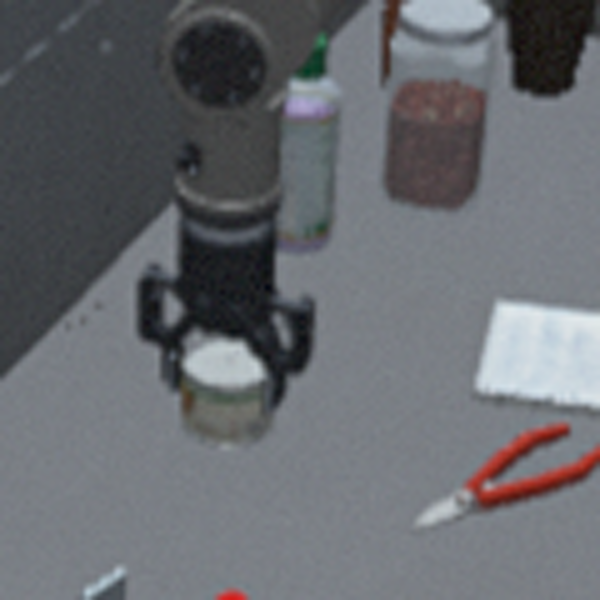

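```bash
python3 -m pendant '1.2 -0.6 0 0;1.2 -1.2 0 0;1.2 -1.2 0 0;0.8 -1.5 0 0;0 -1.5 -0.05 0;0 -1.5 -0.05 0'; python3 - <<'E'
from look import *
to(rk(0,-.12),-.018)
look('c7.png',70,190,280,400)
E
```

```text
clock: 17.88
tcp_pos: [0.6085, -0.105, -0.0157]
orientation: [3.063, 0.068, -0.006]
contact_force: [-0.0, -4.6, 2.1]
grip_width: 0.0731
t 17.88 tcp [ 0.6085 -0.105  -0.0157] rack [-0.0108 -0.2652] F [-0.  -4.6  2.1] w 0.0731 q [ 0.25  0.66 -0.31  1.83  0.41  0.72 -0.27]
tool x [ 0.999  0.044 -0.006] z [-0.002 -0.078 -0.997] yaw 2.53
shift tool cm [  0.91 -14.51  -0.9 ] world [ 0.0026  0.1456 -0.0023]
```

View pics/c7.png

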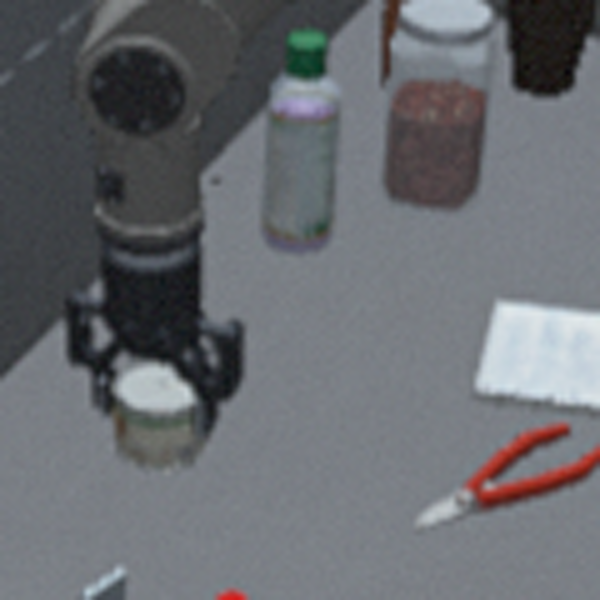

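```bash
python3 -m pendant '0.6 -2.5 -0.15 -0.7;0.3 -3 -0.2 0;0 -3 -0.2 0;0 -2.5 -0.2 0;0 -1 0 0'; python3 - <<'E'
from look import *
to(rk(0,-.12),-.018)
look('c8.png',100,220,240,360)
E
```

```text
clock: 18.35
tcp_pos: [0.6139, 0.0102, -0.0156]
orientation: [3.053, 0.074, -0.002]
contact_force: [-0.6, -8.5, 11.7]
grip_width: 0.0734
t 18.35 tcp [ 0.6139  0.0102 -0.0156] rack [ 0.0011 -0.1505] F [-0.6 -8.5 11.7] w 0.0734 q [ 0.06  0.66 -0.31  1.83  0.42  0.74 -0.46]
tool x [ 0.999  0.048 -0.004] z [ 0.001 -0.088 -0.996] yaw 2.78
shift tool cm [-0.14 -3.06 -0.03] world [-0.0029  0.0304 -0.0024]
```

View pics/c8.png

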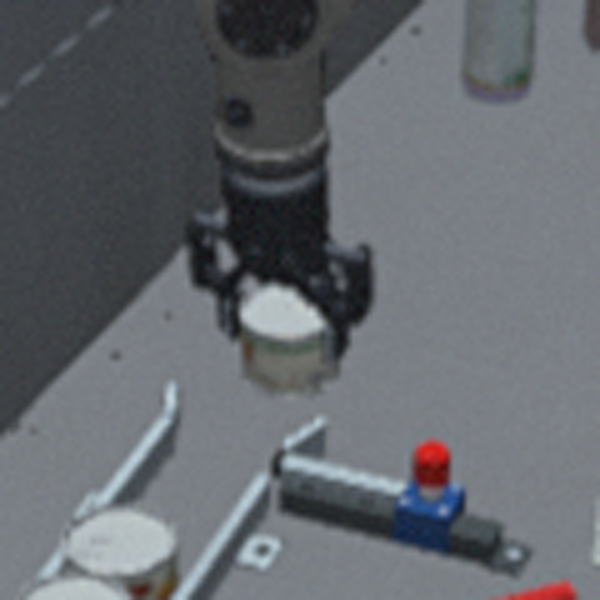

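```bash
python3 -m pendant '0 0 0 0;0 0 0 0;0 0 -2 0;0 0 -4 0;0 0 -3 0;0 0 0 0' 0; python3 - <<'E'
from look import *
to(rk(0,-.225),.07)
look('d1.png',100,220,240,360)
E
```

```text
clock: 18.9
tcp_pos: [0.6113, 0.0149, 0.0733]
orientation: [3.053, 0.074, -0.015]
contact_force: [1.6, -0.4, 0.4]
grip_width: 0.0857
t 18.9 tcp [0.6113 0.0149 0.0733] rack [-0.0012 -0.1456] F [ 1.6 -0.4  0.4] w 0.0857 q [ 0.09  0.54 -0.36  1.79  0.34  0.9  -0.4 ]
tool x [ 0.999  0.048 -0.012] z [-0.008 -0.088 -0.996] yaw 2.74
shift tool cm [0.19 7.88 1.02] world [ 0.0057 -0.0792 -0.0033]
```

View pics/d1.png

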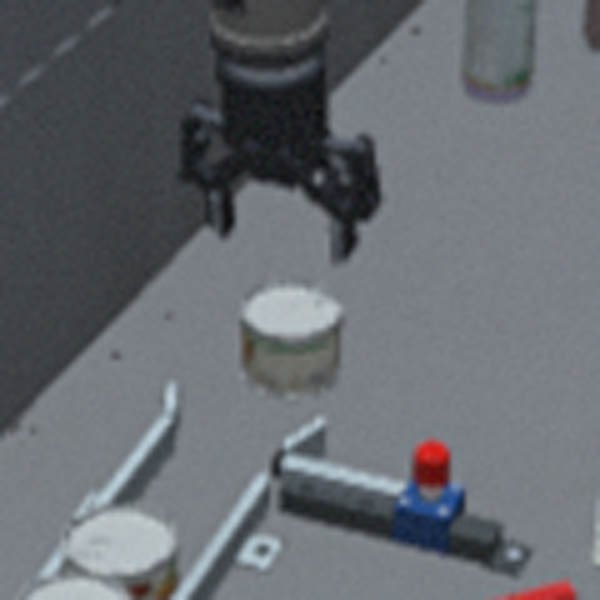

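```bash
python3 -m pendant '0.1 3 0 0;0.1 3 0 0;0 1.5 0 0;0 0 1.5 0;0 0 2.5 0;0 0 2.5 0;0 0 1.5 0;0 0 0.4 0' 255; python3 - <<'E'
from look import *
to(rk(0,-.2),-.016)
g=r.grab_frame('side')
p=ray(g,240+292.5/5-.5,100+312.5/5-.5,.058);print('C rack',torack(p[:2]+[.0057,.0023]))
look('d2.png',100,220,240,360)
E
```

```text
clock: 19.62
tcp_pos: [0.6117, -0.0815, -0.0143]
orientation: [3.051, 0.059, -0.025]
contact_force: [-0.1, -0.2, -0.4]
grip_width: -0.0001
t 19.62 tcp [ 0.6117 -0.0815 -0.0143] rack [-0.0063 -0.2419] F [-0.1 -0.2 -0.4] w -0.0001 q [ 0.2   0.66 -0.3   1.82  0.41  0.74 -0.31]
tool x [ 0.999  0.038 -0.018] z [-0.014 -0.09  -0.996] yaw 2.17
shift tool cm [ 0.55 -4.2  -0.21] world [ 0.0039  0.0422 -0.0017]
C rack [ 0.00057388 -0.14829956]
```

View pics/d2.png

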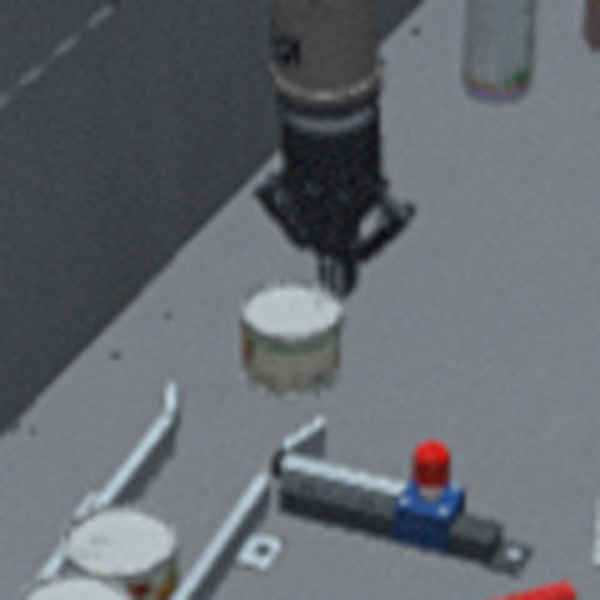

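```bash
python3 -m pendant '0.7 -1 0.1 -1;0 -2 -0.15 0;0 -2 -0.15 0;0 -2 -0.15 0;0 -2 -0.15 0;0 -1 -0.1 0;0 0 0 0'; python3 - <<'E'
from look import *
to(rk(0,-.1),-.016)
look('d3.png',110,230,230,350)
E
```

```text
clock: 20.3
tcp_pos: [0.6217, 0.0238, -0.0097]
orientation: [3.05, 0.089, -0.007]
contact_force: [-0.3, -0.7, -0.7]
grip_width: -0.0004
t 20.3 tcp [ 0.6217  0.0238 -0.0097] rack [ 0.0096 -0.1374] F [-0.3 -0.7 -0.7] w -0.0004 q [ 0.04  0.66 -0.31  1.8   0.41  0.76 -0.46]
tool x [ 0.998  0.058 -0.008] z [-0.002 -0.091 -0.996] yaw 3.32
shift tool cm [-0.95 -3.78  0.29] world [-0.0117  0.0368 -0.0063]
```

View pics/d3.png

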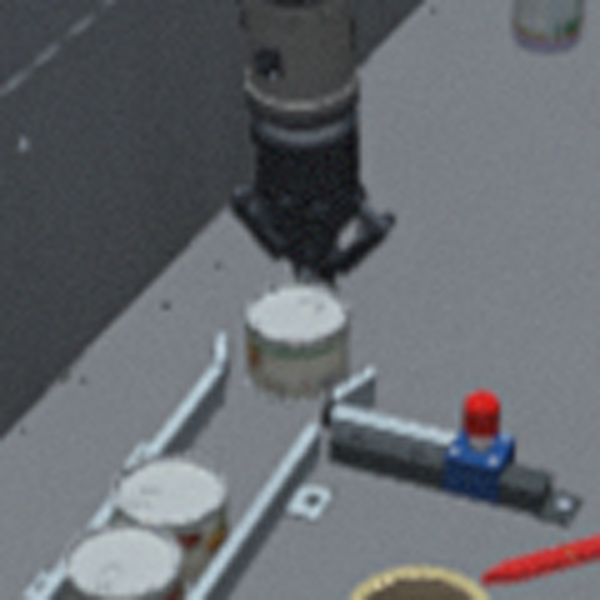

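```bash
python3 -m pendant '-0.4 0.8 0.3 0;-0.8 0 0 0;0 0 0 0'; python3 - <<'E'
from look import *
to(rk(0,-.1),-.016)
g=r.grab_frame('side')
p=ray(g,289,173,.058);print('C rack',torack(p[:2]+[.0057,.0023]))
E
```

```text
clock: 20.6
tcp_pos: [0.6104, 0.0112, -0.0113]
orientation: [3.049, 0.086, -0.005]
contact_force: [0.2, -0.1, 0.2]
grip_width: -0.0002
t 20.6 tcp [ 0.6104  0.0112 -0.0113] rack [-0.0023 -0.1493] F [ 0.2 -0.1  0.2] w -0.0002 q [ 0.05  0.65 -0.31  1.83  0.41  0.74 -0.45]
tool x [ 0.998  0.056 -0.006] z [-0.001 -0.092 -0.996] yaw 3.22
shift tool cm [ 0.23 -4.95  0.01] world [-0.0005  0.0494 -0.0047]
C rack [ 0.00312133 -0.07070166]
```

```bash
python3 -m pendant '0.4 -1.5 0.2 0;0 -1.5 -0.1 0;0 -1.5 -0.1 0;0 -1.5 -0.1 0;0 -1.5 -0.1 0;0 -1 0 0;0 0 0 0'; python3 - <<'E'
from look import *
to(rk(0,.02),-.016)
look('d4.png',120,240,220,340)
E
```

```text
clock: 21.23
tcp_pos: [0.6055, 0.0669, -0.015]
orientation: [3.004, 0.045, -0.033]
contact_force: [-0.9, 1.0, 0.3]
grip_width: 0.0001
t 21.23 tcp [ 0.6055  0.0669 -0.015 ] rack [-0.0041 -0.0934] F [-0.9  1.   0.3] w 0.0001 q [-0.08  0.67 -0.28  1.81  0.42  0.79 -0.6 ]
tool x [ 0.999  0.028 -0.024] z [-0.02  -0.137 -0.99 ] yaw 1.63
shift tool cm [  0.09 -11.25  -1.46] world [-0.0023  0.1134 -0.001 ]
```

View pics/d4.png

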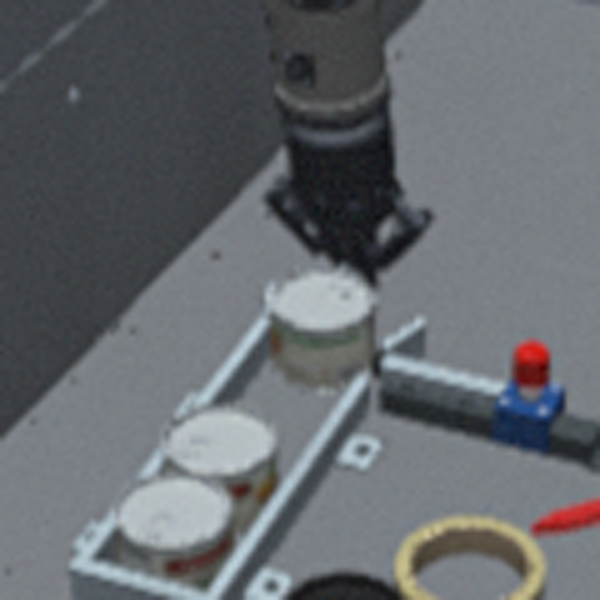

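```bash
python3 - <<'E'
from look import *
g=r.grab_frame('side')
p=ray(g,284.2,179.6,.058);print('C rack',torack(p[:2]+[.0057,.0023]))
look('d5t.png',120,200,300,400,'top',7)
look('d5.png',165,215,260,340,'side',9)
st()
E
```

```text
C rack [ 0.00261882 -0.02715774]
t 21.43 tcp [ 0.6061  0.0683 -0.0154] rack [-0.0034 -0.092 ] F [-1.1 -4.6  6.1] w -0.0003 q [-0.08  0.67 -0.28  1.81  0.42  0.79 -0.59]
tool x [ 0.999  0.03  -0.023] z [-0.018 -0.134 -0.991] yaw 1.73
```

View pics/d5t.png

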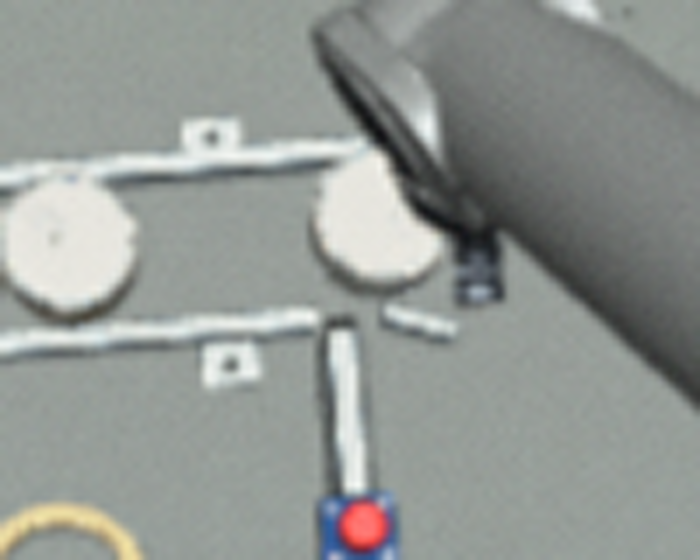

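View pics/d5.png

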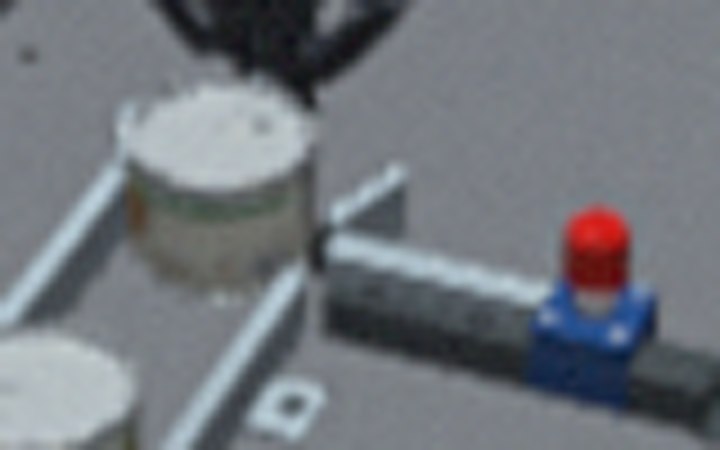

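```bash
python3 -m pendant '0 0.8 0 0;0.7 0 0 -1.4;0 -1.2 -0.1 0;0 -1.5 -0.15 0;0 -1 0 0;0 0 0 0'; python3 - <<'E'
from look import *
to(rk(0,.02),-.016)
look('d6.png',120,240,220,340)
look('d6t.png',120,200,300,400,'top',7)
E
```

```text
clock: 21.93
tcp_pos: [0.6132, 0.0975, -0.0156]
orientation: [3.003, 0.08, -0.03]
contact_force: [-0.6, -0.7, -0.3]
grip_width: 0.0002
t 21.93 tcp [ 0.6132  0.0975 -0.0156] rack [ 0.0053 -0.0633] F [-0.6 -0.7 -0.3] w 0.0002 q [-0.12  0.69 -0.29  1.78  0.43  0.81 -0.61]
tool x [ 0.998  0.052 -0.024] z [-0.016 -0.137 -0.99 ] yaw 2.97
shift tool cm [-0.57 -8.26 -1.08] world [-0.01    0.0828 -0.0004]
```

View pics/d6.png

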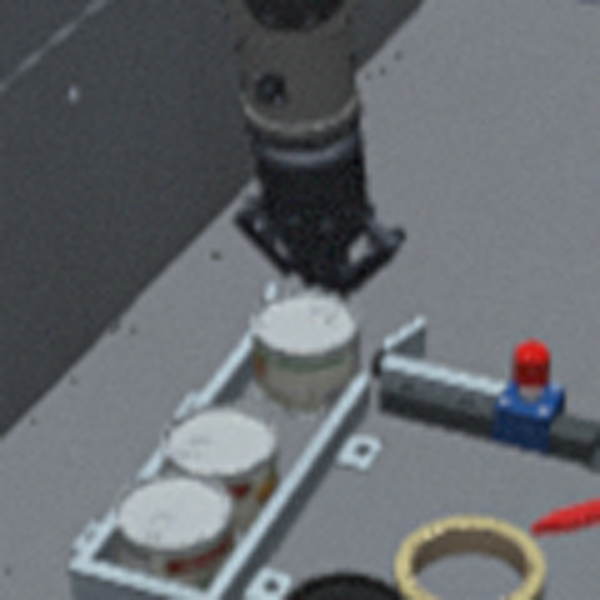

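View pics/d6t.png

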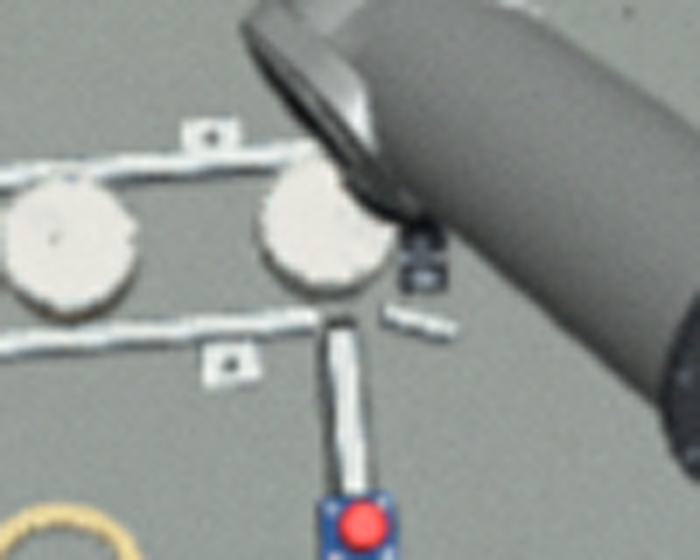

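```bash
python3 -m pendant '-0.2 -1.5 -0.15 0;-0.1 -1.5 -0.15 0;0 -1.5 -0.15 0;0 -1 -0.1 0;0 0 0 0'; python3 - <<'E'
from look import *
to(rk(0,.02),-.016)
look('d7.png',120,240,220,340)
E
```

```text
clock: 22.45
tcp_pos: [0.6107, 0.1479, -0.0154]
orientation: [2.997, 0.067, -0.023]
contact_force: [0.4, -0.9, 0.9]
grip_width: -0.0
t 22.45 tcp [ 0.6107  0.1479 -0.0154] rack [ 0.0057 -0.0128] F [ 0.4 -0.9  0.9] w -0.0 q [-0.2   0.7  -0.29  1.75  0.42  0.83 -0.7 ]
tool x [ 0.999  0.043 -0.019] z [-0.012 -0.144 -0.99 ] yaw 2.47
shift tool cm [-0.61 -3.25 -0.4 ] world [-0.0075  0.0324 -0.0006]
```

View pics/d7.png

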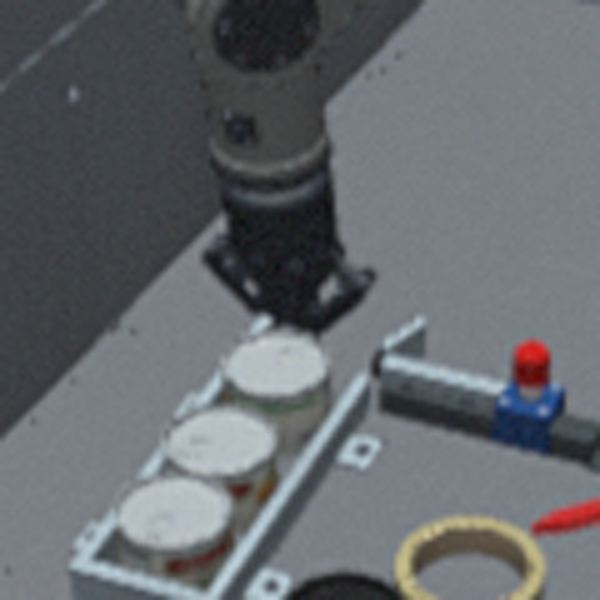

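```bash
python3 -m pendant '-0.3 -1 -0.1 -0.7;0 -1 -0.1 0;0 -0.8 -0.1 0;0 0 0 0'; python3 - <<'E'
from look import *
to(rk(0,.015),-.016)
look('d8.png',120,240,220,340)
E
```

```text
clock: 22.83
tcp_pos: [0.6083, 0.1605, -0.0151]
orientation: [2.978, 0.07, -0.027]
contact_force: [-0.5, 1.8, 2.2]
grip_width: 0.0003
t 22.83 tcp [ 0.6083  0.1605 -0.0151] rack [ 0.004  -0.0001] F [-0.5  1.8  2.2] w 0.0003 q [-0.24  0.71 -0.28  1.74  0.43  0.85 -0.72]
tool x [ 0.999  0.045 -0.022] z [-0.014 -0.162 -0.987] yaw 2.58
shift tool cm [-0.41 -1.5  -0.15] world [-0.0048  0.0149 -0.0009]
```

View pics/d8.png

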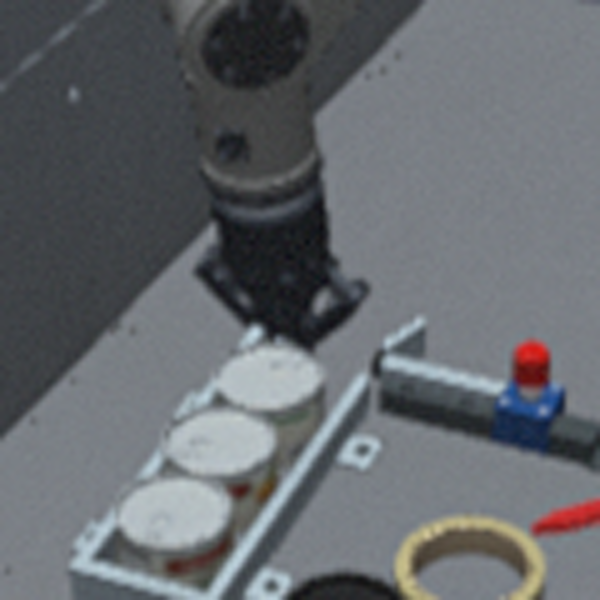

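```bash
python3 - <<'E'
from look import *
g=r.grab_frame('side')
for n,u,v in(('C',272,379),('B',220,447),('A',175,515)):
  p=ray(g,220+(u+.5)/5-.5,120+(v+.5)/5-.5,.058);print(n,torack(p[:2]+[.0057,.0023]).round(4))
E
```

```text
C [-0.0026  0.0694]
B [-0.0018  0.1486]
A [-0.0052  0.2208]
```

```bash
python3 -m pendant '0 -0.8 -0.1 0;0 -0.6 -0.1 0;0 0 0 0'; python3 - <<'E'
from look import *
st()
E
python3 -m pendant '0 1.5 0.2 0;0 1.5 -0.5 0;0 1.5 -3 0;0 1.5 -4 0;0 0 -4 0;0 2.5 0 0' 0; python3 - <<'E'
from look import *
st()
look('d9.png',120,240,220,340)
look('d9t.png',120,220,260,380,'top')
E
```

```text
clock: 23.18
tcp_pos: [0.6075, 0.1577, -0.0165]
orientation: [2.959, 0.054, -0.035]
contact_force: [1.0, 0.8, 0.1]
grip_width: -0.0001
t 23.18 tcp [ 0.6075  0.1577 -0.0165] rack [ 0.003  -0.0028] F [1.  0.8 0.1] w -0.0001 q [-0.25  0.71 -0.27  1.73  0.44  0.87 -0.74]
tool x [ 0.999  0.034 -0.027] z [-0.02  -0.181 -0.983] yaw 1.97
clock: 23.68
tcp_pos: [0.6079, 0.096, 0.1098]
orientation: [2.967, 0.07, -0.051]
contact_force: [1.1, 2.9, 0.4]
grip_width: 0.0724
t 23.68 tcp [0.6079 0.096  0.1098] rack [-0.0001 -0.0645] F [1.1 2.9 0.4] w 0.0724 q [-0.12  0.53 -0.32  1.71  0.36  1.05 -0.55]
tool x [ 0.998  0.044 -0.038] z [-0.03  -0.173 -0.984] yaw 2.52
```

View pics/d9.png

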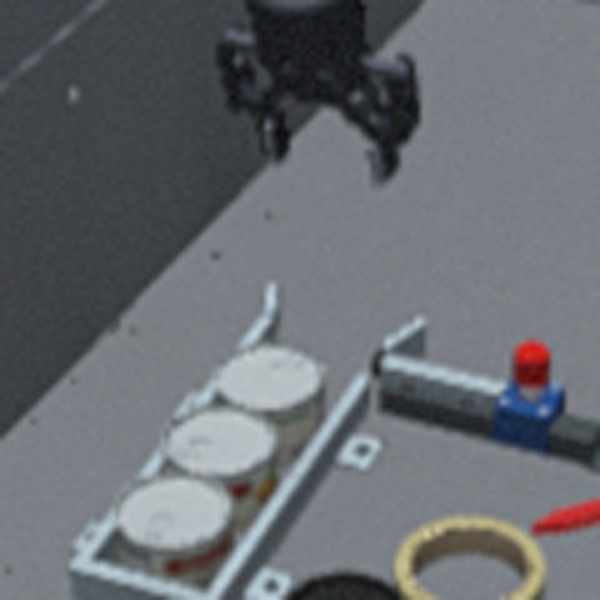

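View pics/d9t.png

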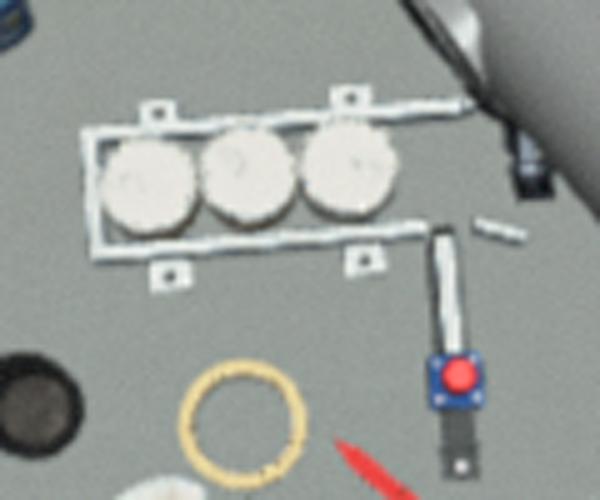

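All three tins stand in file against the stop: in the top crop they are at (150,187), (248,172) and (350,167), and the bar is still clear. The red knob (458,375) is the only red knob on the blue shoe; the red labels and pruners are lying flat. I'll go there next.

```bash
python3 - <<'E'
from look import *
to(rk(-.165,0),.10)
E
python3 -m pendant '-3.5 -1.1 0 0;-3.5 -1.1 0 0;-3.5 -1.1 0 0;-3.5 -1.1 0 0;-2 -0.8 0 0;0 0 0 0' 0; python3 - <<'E'
from look import *
to(rk(-.165,0),.08)
look('e1.png',110,230,250,370)
look('e1t.png',130,230,300,400,'top')
E
```

```text
t 23.78 tcp [0.6066 0.0825 0.1059] rack [-0.0021 -0.0779] F [-0.  -1.1 -0.1] w 0.0845 q [-0.11  0.53 -0.3   1.72  0.36  1.05 -0.55]
tool x [ 0.999  0.03  -0.043] z [-0.037 -0.184 -0.982] yaw 1.73
shift tool cm [-16.45  -7.47  -0.06] world [-0.167   0.0686 -0.0059]
clock: 24.28
tcp_pos: [0.4378, 0.124, 0.1015]
orientation: [2.959, 0.036, -0.06]
contact_force: [-0.1, -0.4, 0.7]
grip_width: 0.0856
t 24.28 tcp [0.4378 0.124  0.1015] rack [-0.1683 -0.0269] F [-0.1 -0.4  0.7] w 0.0856 q [-0.21  0.33 -0.38  2.06  0.32  0.93 -0.76]
tool x [ 0.999  0.021 -0.042] z [-0.038 -0.181 -0.983] yaw 1.18
shift tool cm [ 0.32 -3.04  1.61] world [ 0.0017  0.0271 -0.0215]
```

View pics/e1.png

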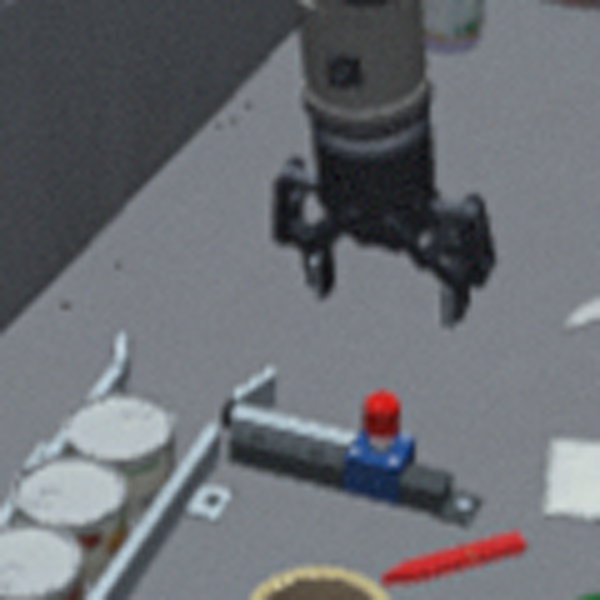

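View pics/e1t.png

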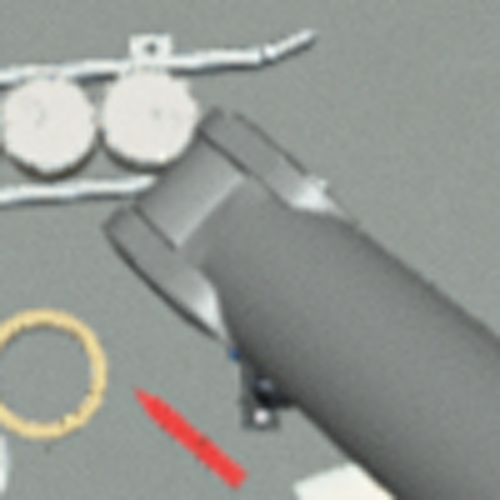

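```bash
cat > tip.py <<'E'
from look import *
# c=(u0,v0) crop origin, k scale ; mid of finger tips
def tip(u,v,u0,v0,k=5,w=.013):
    g=r.grab_frame('side');o=r.get_obs();R=Ro.from_rotvec(o['orientation']).as_matrix()
    z=o['tcp_pos'][2]+(.0365+w)*(-R[2,2])
    p=ray(g,u0+(u+.5)/k-.5,v0+(v+.5)/k-.5,z)
    shut=p+R[:,2]*w   # shut TCP location true
    print('tip z',z.round(4),'tip',p.round(4),'shutTCP',shut.round(4),'rep-',(o['tcp_pos']-shut).round(4))
    return p
E
python3 - <<'E'
from tip import *
tip(386,304,250,110)
E
```

```text
tip z 0.1507 tip [0.4397 0.1347 0.1507] shutTCP [0.4392 0.1324 0.1379] rep- [ 0.0038 -0.0096 -0.0359]
```

```bash
python3 - <<'E'
from look import *
to((.4386,.141),.06)
E
```

```text
t 24.43 tcp [0.4431 0.1227 0.102 ] rack [-0.1631 -0.0285] F [-0.5  0.1  0.9] w 0.0851 q [-0.2   0.33 -0.37  2.05  0.32  0.93 -0.76]
tool x [ 0.999  0.016 -0.039] z [-0.035 -0.181 -0.983] yaw 0.94
shift tool cm [-0.25 -2.57  3.82] world [-0.0045  0.0183 -0.042 ]
```

```bash
python3 -m pendant '-0.2 -1.3 2 -1;0 -1 1.5 -1;0 0 0 0'; python3 - <<'E'
from look import *
to((.4386,.141),.05)
look('e2.png',110,230,250,370)
E
```

```text
clock: 24.68
tcp_pos: [0.4451, 0.1381, 0.0636]
orientation: [2.962, 0.073, -0.051]
contact_force: [-0.5, 0.8, -0.6]
grip_width: 0.0852
t 24.68 tcp [0.4451 0.1381 0.0636] rack [-0.1602 -0.0133] F [-0.5  0.8 -0.6] w 0.0852 q [-0.24  0.4  -0.37  2.07  0.37  0.86 -0.8 ]
tool x [ 0.998  0.046 -0.039] z [-0.03  -0.178 -0.984] yaw 2.61
shift tool cm [-0.58 -0.56  1.3 ] world [-0.0065  0.0029 -0.0136]
```

View pics/e2.png

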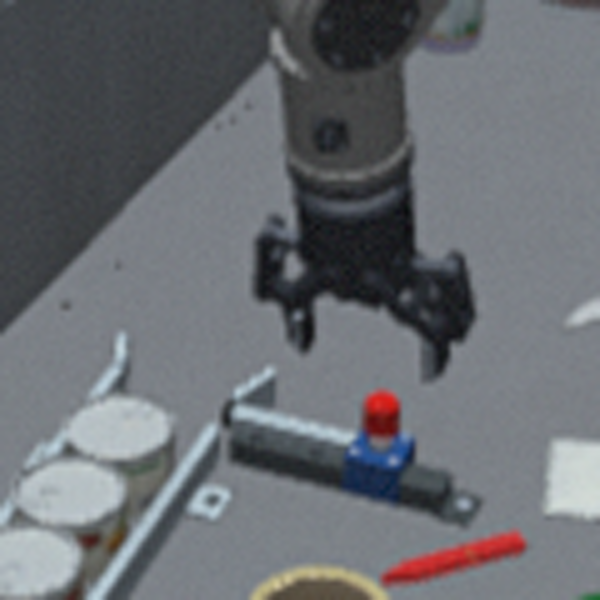

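```bash
python3 - <<'E'
from look import *
to((.4384,.137),.035)
E
python3 -m pendant '-0.6 -0.2 1.2 0;0 -0.2 1.1 0;0 0 0 0'; python3 - <<'E'
from look import *
to((.4384,.137),.011)
look('e3.png',130,230,270,370,'side',6)
E
```

```text
t 24.73 tcp [0.4455 0.1375 0.0645] rack [-0.1598 -0.0139] F [ 0.5  0.2 -0.2] w 0.0856 q [-0.24  0.4  -0.37  2.07  0.36  0.86 -0.8 ]
tool x [ 0.998  0.044 -0.038] z [-0.03  -0.178 -0.984] yaw 2.54
shift tool cm [-0.6  -0.51  2.93] world [-0.0071 -0.0005 -0.0295]
clock: 24.98
tcp_pos: [0.4428, 0.1357, 0.0421]
orientation: [2.963, 0.062, -0.046]
contact_force: [-0.3, -1.0, 0.7]
grip_width: 0.0855
t 24.98 tcp [0.4428 0.1357 0.0421] rack [-0.1627 -0.0155] F [-0.3 -1.   0.7] w 0.0855 q [-0.25  0.43 -0.35  2.09  0.39  0.81 -0.84]
tool x [ 0.999  0.039 -0.035] z [-0.027 -0.177 -0.984] yaw 2.21
shift tool cm [-0.32 -0.69  3.05] world [-0.0044  0.0013 -0.0311]
```

View pics/e3.png

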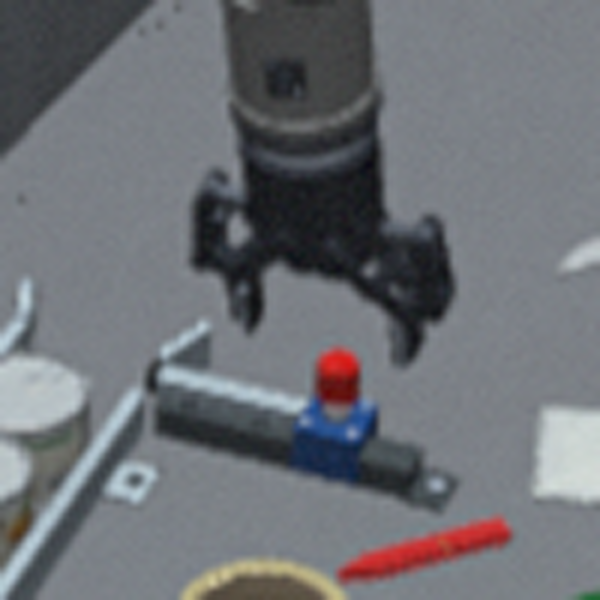

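```bash
python3 -m pendant '-0.5 -0.2 0.9 0;-0.1 -0.2 0.8 -0.8;0 0 0 0'; python3 - <<'E'
from look import *
to((.4375,.136),.011)
look('e4.png',130,230,270,370,'side',6)
E
```

```text
clock: 25.28
tcp_pos: [0.4383, 0.1363, 0.0258]
orientation: [2.964, 0.08, -0.043]
contact_force: [0.4, 0.1, 0.2]
grip_width: 0.0854
t 25.28 tcp [0.4383 0.1363 0.0258] rack [-0.1671 -0.0147] F [0.4 0.1 0.2] w 0.0854 q [-0.26  0.45 -0.35  2.11  0.42  0.77 -0.86]
tool x [ 0.998  0.051 -0.033] z [-0.024 -0.176 -0.984] yaw 2.93
shift tool cm [-0.03 -0.23  1.46] world [-0.0008 -0.0003 -0.0148]
```

View pics/e4.png

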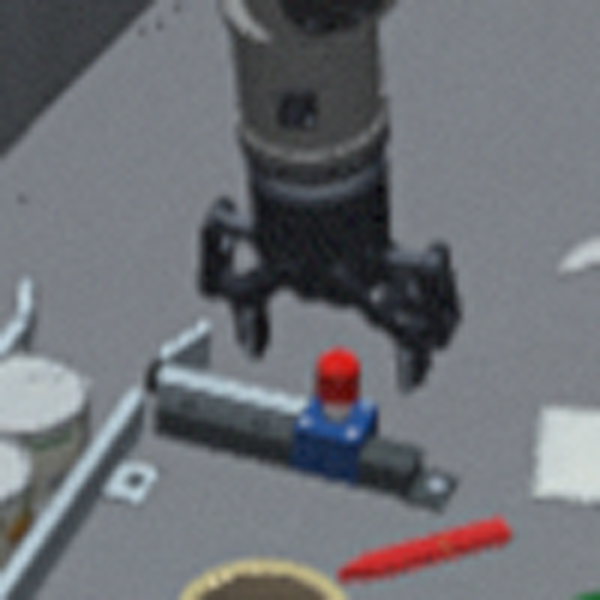

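```bash
python3 -m pendant '-0.2 -0.1 0.8 0;0 -0.1 0.6 0;0 0 0 0'; python3 - <<'E'
from look import *
to((.4375,.136),.011)
look('e5.png',130,230,270,370,'side',6)
E
```

```text
clock: 25.58
tcp_pos: [0.4364, 0.136, 0.0114]
orientation: [2.965, 0.079, -0.041]
contact_force: [-0.4, -0.7, -0.1]
grip_width: 0.0853
t 25.58 tcp [0.4364 0.136  0.0114] rack [-0.169  -0.0148] F [-0.4 -0.7 -0.1] w 0.0853 q [-0.27  0.48 -0.34  2.12  0.44  0.73 -0.88]
tool x [ 0.998  0.051 -0.032] z [-0.023 -0.175 -0.984] yaw 2.91
shift tool cm [0.11 0.   0.04] world [ 0.0011 -0.     -0.0004]
```

View pics/e5.png

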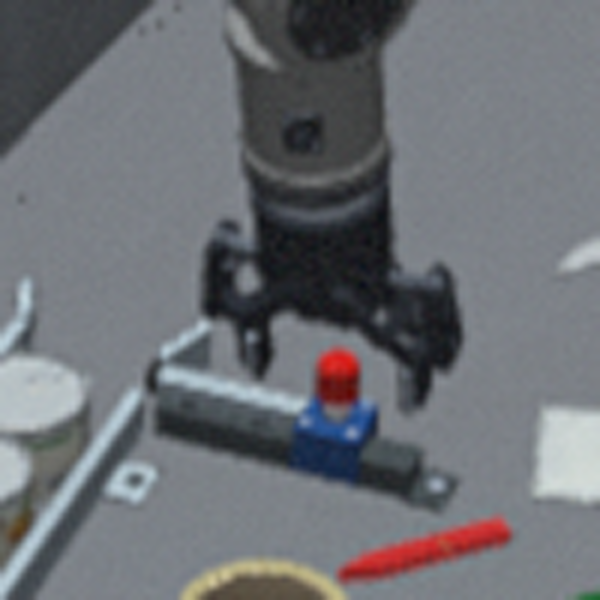

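```bash
python3 -m pendant '0 0 0 0;0 0 0 0;0 0 0 0;0 0 0 0;0 0 0 0;0 0 0 0' 255 20; python3 - <<'E'
from look import *
st()
look('e6.png',130,230,270,370,'side',6)
look('e6t.png',140,220,310,390,'top',6)
E
```

```text
clock: 26.13
tcp_pos: [0.4369, 0.1364, 0.0122]
orientation: [2.965, 0.079, -0.039]
contact_force: [0.3, -0.3, -0.9]
grip_width: 0.0251
t 26.13 tcp [0.4369 0.1364 0.0122] rack [-0.1685 -0.0145] F [ 0.3 -0.3 -0.9] w 0.0251 q [-0.27  0.48 -0.34  2.12  0.44  0.74 -0.88]
tool x [ 0.998  0.051 -0.031] z [-0.022 -0.175 -0.984] yaw 2.91
```

View pics/e6.png

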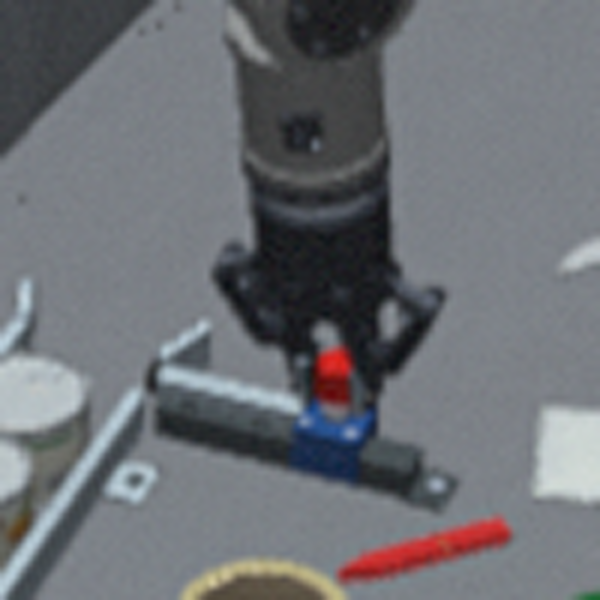

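View pics/e6t.png

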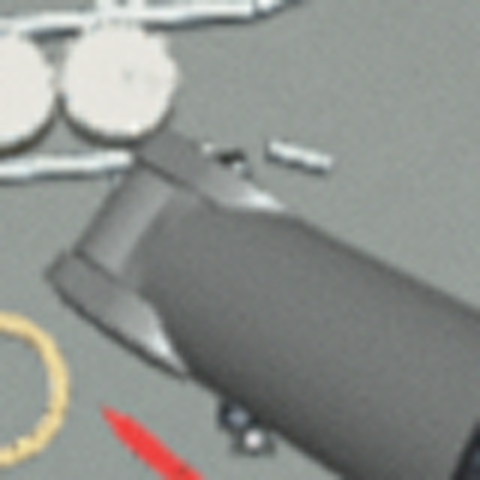

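```bash
python3 -m pendant '0 0 0 0;0 0 0 0;0 0.1 -0.5 0;0 0.1 -0.5 0;0 0.1 -0.4 0' 255 60; python3 - <<'E'
from look import *
st()
look('e7.png',130,230,270,370,'side',6)
E
```

```text
clock: 26.65
tcp_pos: [0.4367, 0.1364, 0.0261]
orientation: [2.966, 0.081, -0.041]
contact_force: [0.1, 1.8, -6.7]
grip_width: 0.0243
t 26.65 tcp [0.4367 0.1364 0.0261] rack [-0.1687 -0.0145] F [ 0.1  1.8 -6.7] w 0.0243 q [-0.26  0.45 -0.35  2.11  0.42  0.76 -0.86]
tool x [ 0.998  0.052 -0.032] z [-0.023 -0.174 -0.985] yaw 2.96
```

View pics/e7.png

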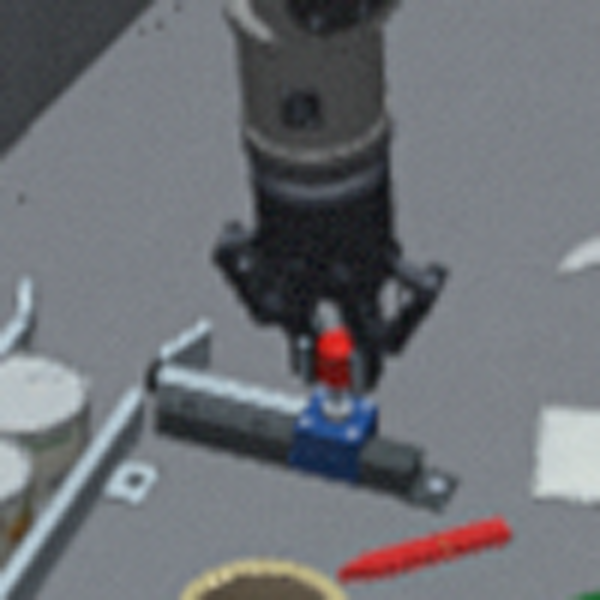

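```bash
python3 -m pendant '1 0 -0.03 0;1 0 -0.03 0;1 0 -0.03 0;0.7 0 -0.03 0;0 0 0 0'; python3 - <<'E'
from look import *
to((.4816,.1389),.025)
look('f1.png',130,230,270,370,'side',6)
E
```

```text
clock: 27.12
tcp_pos: [0.4758, 0.1389, 0.0261]
orientation: [2.966, 0.081, -0.045]
contact_force: [-0.9, 0.7, -7.1]
grip_width: 0.0241
t 27.12 tcp [0.4758 0.1389 0.0261] rack [-0.1296 -0.0142] F [-0.9  0.7 -7.1] w 0.0241 q [-0.24  0.5  -0.34  2.03  0.42  0.8  -0.81]
tool x [ 0.998  0.051 -0.034] z [-0.025 -0.174 -0.985] yaw 2.95
shift tool cm [0.59 0.01 0.09] world [ 0.0058  0.     -0.0011]
```

View pics/f1.png

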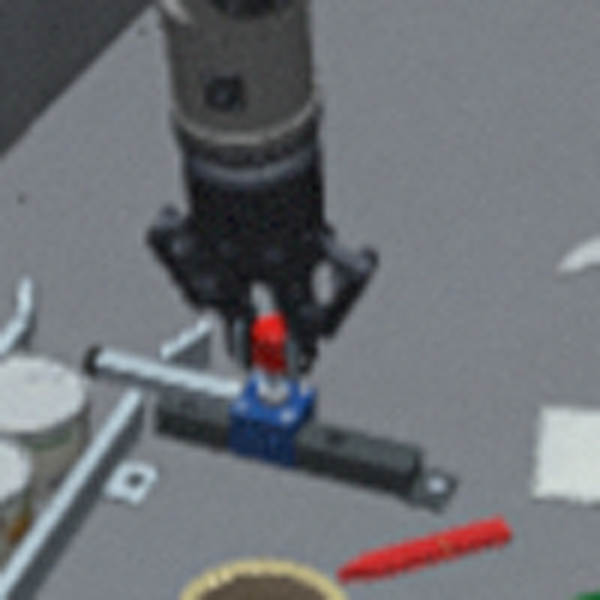

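```bash
python3 -m pendant '0.4 0 -0.01 0;0.2 0 0 0;0 0 0 0'; python3 - <<'E'
from look import *
to((.4816,.1389),.022)
E
```

```text
clock: 27.42
tcp_pos: [0.4814, 0.1392, 0.0254]
orientation: [2.966, 0.081, -0.046]
contact_force: [-0.4, 2.1, -6.7]
grip_width: 0.0242
t 27.42 tcp [0.4814 0.1392 0.0254] rack [-0.1239 -0.0142] F [-0.4  2.1 -6.7] w 0.0242 q [-0.24  0.5  -0.34  2.02  0.42  0.81 -0.81]
tool x [ 0.998  0.052 -0.036] z [-0.026 -0.174 -0.984] yaw 2.96
shift tool cm [ 0.03 -0.03  0.34] world [ 0.0002 -0.0003 -0.0034]
```

```bash
python3 -m pendant '0.02 -0.07 0.4 0;0 -0.04 0.2 0'; python3 - <<'E'
from look import *
to((.4816,.1389),.015)
E
```

```text
clock: 27.58
tcp_pos: [0.4817, 0.1392, 0.0193]
orientation: [2.966, 0.081, -0.045]
contact_force: [-0.4, 1.1, -5.3]
grip_width: 0.0243
t 27.58 tcp [0.4817 0.1392 0.0193] rack [-0.1236 -0.0142] F [-0.4  1.1 -5.3] w 0.0243 q [-0.24  0.51 -0.33  2.02  0.42  0.79 -0.81]
tool x [ 0.998  0.052 -0.035] z [-0.025 -0.174 -0.984] yaw 2.96
shift tool cm [-0.   -0.04  0.43] world [-0.0001 -0.0003 -0.0043]
```

```bash
python3 -m pendant '0.01 -0.04 0.3 0;0.01 -0.04 0.2 0;0 0 0 0'; python3 - <<'E'
from look import *
to((.4816,.1389),.0122)
E
```

```text
clock: 27.83
tcp_pos: [0.4818, 0.1392, 0.0135]
orientation: [2.966, 0.082, -0.044]
contact_force: [0.3, 0.7, -4.9]
grip_width: 0.024
t 27.83 tcp [0.4818 0.1392 0.0135] rack [-0.1235 -0.0142] F [ 0.3  0.7 -4.9] w 0.024 q [-0.25  0.52 -0.33  2.02  0.43  0.78 -0.82]
tool x [ 0.998  0.052 -0.034] z [-0.025 -0.174 -0.984] yaw 3.0
shift tool cm [-0.01  0.01  0.13] world [-0.0002 -0.0003 -0.0013]
```

```bash
python3 -m pendant '0 -0.02 0.15 0;0 -0.01 0.1 0'; python3 - <<'E'
from look import *
to((.4816,.1389),.0122)
look('f2.png',130,230,270,370,'side',6)
look('f2t.png',120,220,260,380,'top')
E
```

```text
clock: 28.0
tcp_pos: [0.4829, 0.1393, 0.0123]
orientation: [2.966, 0.082, -0.041]
contact_force: [-1.2, -0.7, 12.0]
grip_width: 0.0245
t 28.0 tcp [0.4829 0.1393 0.0123] rack [-0.1224 -0.0142] F [-1.2 -0.7 12. ] w 0.0245 q [-0.25  0.53 -0.33  2.02  0.43  0.78 -0.82]
tool x [ 0.998  0.052 -0.032] z [-0.023 -0.174 -0.984] yaw 3.0
shift tool cm [-0.14  0.03  0.02] world [-0.0013 -0.0004 -0.0001]
```

View pics/f2.png

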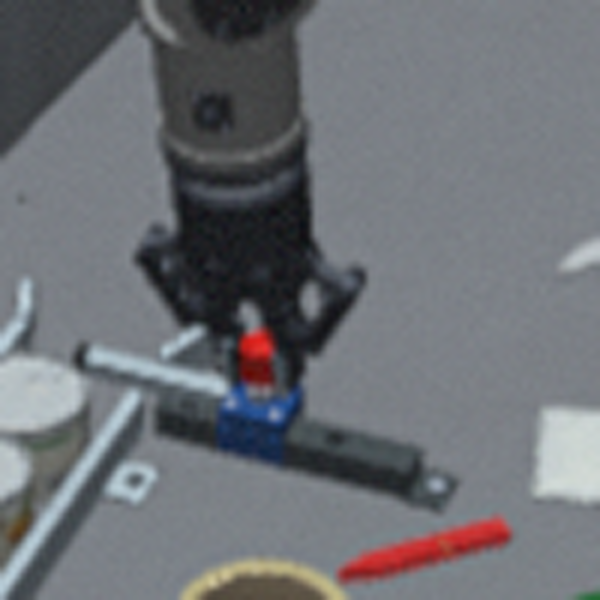

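View pics/f2t.png

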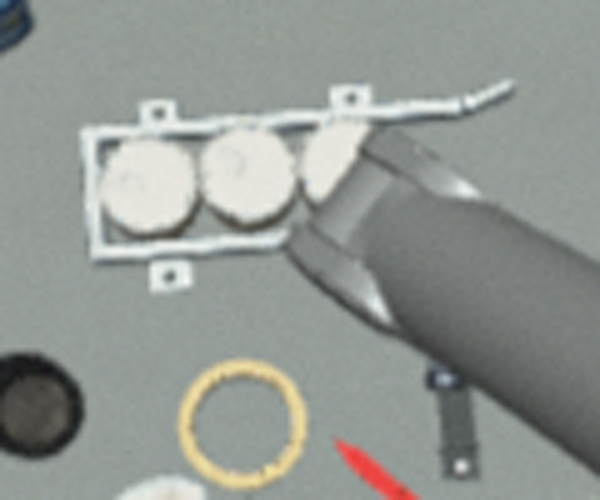

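```bash
python3 - <<'E'
from look import *
for i in range(6): r.grab_frame('side')
st()
look('f3.png',150,230,290,370,'side',7)
st()
E
```

```text
t 28.4 tcp [0.4831 0.1393 0.0123] rack [-0.1222 -0.0142] F [-0.2  0.   5.7] w 0.0241 q [-0.25  0.53 -0.33  2.02  0.43  0.78 -0.82]
tool x [ 0.998  0.052 -0.032] z [-0.022 -0.174 -0.985] yaw 2.99
t 28.45 tcp [0.4831 0.1394 0.0123] rack [-0.1222 -0.0142] F [-1.1  0.1  6. ] w 0.0244 q [-0.25  0.53 -0.33  2.02  0.43  0.78 -0.82]
tool x [ 0.998  0.052 -0.032] z [-0.022 -0.174 -0.985] yaw 2.99
```

View pics/f3.png

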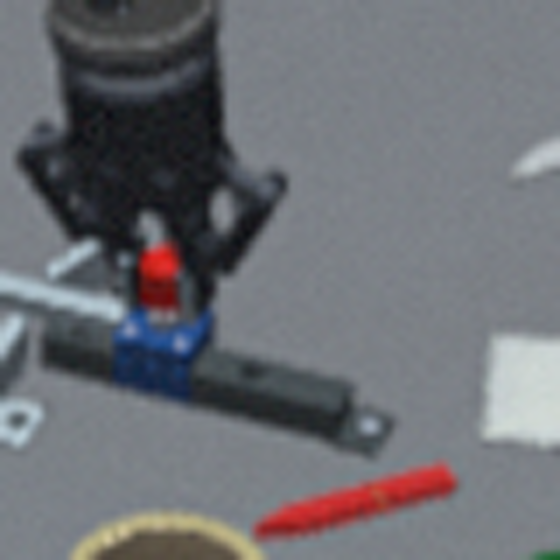

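```bash
python3 - <<'E'
from look import *
g=r.grab_frame('side')
b=ray(g,290+160.5/7-.5,150+278.5/7-.5,.066)
def c(im):
    h=im.astype(int); return None
print('knob side',b.round(4),'start .4353 .1467; moved',np.hypot(*(b[:2]-[.4353,.1467])))
o,_=st(); 
r.hand_in()
E
```

```text
knob side [0.4846 0.1482 0.066 ] start .4353 .1467; moved 0.049343911684729146
t 28.5 tcp [0.4831 0.1393 0.0123] rack [-0.1222 -0.0142] F [-0.8  0.   6.5] w 0.0243 q [-0.25  0.53 -0.33  2.02  0.43  0.78 -0.82]
tool x [ 0.998  0.052 -0.032] z [-0.022 -0.174 -0.985] yaw 2.99
the job is handed in; nothing more can be done
```

All three tins are in the lane behind the bar's line, the section is at the next hole with the pin home, and the gripper is still holding the red knob. I handed the job in at about 28.5 s; no verdict was reported.

- **What I did:** I dragged both loose tins to the mouth and pushed them in from behind with shut fingers, until all three stood in single file against the stop. Then I gripped the red knob, raised it 14 mm, slid it about 45 mm and lowered the pin into the next hole.
- **Pin and section:** The knob's height reads the same as when I first gripped it (0.0123 against 0.0122 m). The force turned from the spring's -5 N to about +6 N, as expected when the pin bottoms out. The arm's readings give 46 mm of travel. A rough picture measurement gave 49 mm, but the pin would not have dropped in at that distance.
- **Tins:** The last clear view showed all three upright against the stop, the last one's centre about 67 mm in (69 mm as measured, read a few mm high). In the final pictures the arm partly hid that tin, but the bar crossed the mouth clear of it.
- **Bystanders:** The tape and labels look unmoved in the last pictures. I did not re-check the pruners and pots at the end.
- **What disagreed or went wrong:**
  - The reported tool height was about 36 mm lower than the real fingertips, so I steered by the pictures and contact. The bench touch I used to find this peaked at 78 N on the fingers.
  - tin_b tilted briefly in a shallow grip before I released it.
  - The tool picked up about 10° of tilt while pushing, and I could not correct it.

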